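# Load a sleeve of cups into the rotary cup loader

### The job

Load the rotary cup loader: stand the sleeve of paper cups upright in the orange cradle while the turret is still locked at the loading place in front, without pushing the cradle down, and let go of it. Then pull the red plunger up, swing the turret so that the cups come under the clamp, and let the plunger drop home in its notch; last, close the clamp fully so that it drives the cradle with the cups all the way down, and leave it closed. Keep the sleeve upright, and do not knock over or push aside the sauce bottle, flour shaker or timer.

Things in the scene. Friction and masses are not known exactly. Their poses are not given: they have to be found in the camera images.
- loader: The fixed cup loader: white base plate (250 mm in x, 295 mm in y, 15 mm high, its middle 15 mm to the front and 8 mm to the left of the origin) that carries the turret and the clamp. Origin: on the worktop under the turret's upright axis; x points to its back, y to its left, z up. All offsets below are in this frame. Two posts, 165 mm high, hold the clamp's hinge at x = 78 mm, y = 36 and 144 mm. Pressing station: x = 0, y = 90 mm. Loading place: x = -90 mm, y = 0.
- turret (a joint): Angle of the aluminium turret (rad), clockwise seen from above. 0: loading, the cradle in front (x = -90 mm) and the plunger at the right (y = -90 mm). 1.57: cradle at the pressing station under the clamp and plunger in front (x = -90 mm). Stops at -0.03 and 1.60. It turns easily, but only while the plunger is lifted.
- turret_axis (a point): Top of the turret's hub, 52 mm above the worktop, on the upright axis about which the turret turns; cradle and plunger stand 90 mm from this axis, a quarter turn apart.
- plunger (a joint): Lift of the sprung index plunger on the turret (m): 0 = home in a notch, 0.022 = highest. Must be lifted at least 13 mm (16 to 20 mm is good) to free the turret; the spring pulls down with 4 to 6 N. Between the notches the pin rests on the index sector and reads about 0.012; there is a notch at turret 0 and one at turret 1.57, about 1.8 mm play either way; released over a notch it drops home by itself.
- plunger_knob (a point): Middle of the plunger's round red knob, 27 mm in diameter and 28 mm high, upright axis; 90 mm above the worktop while home, top 16 mm higher. It moves with the turret and the lift. A round grip: it may turn between the fingers.
- cradle (a joint): How far the orange cradle has sunk into its sleeve on the turret (m): 0 = raised (as it starts), 0.014 = fully home, its flange down on the aluminium sleeve. It slides stiffly (about 10 N) and stays where pushed.
- cradle_seat (a point): Centre of the cradle's floor, 58 mm above the worktop while raised, 44 mm when home; z up. The cradle is a round socket, inner diameter 45 mm at the floor widening to 50 mm at the mouth, wall 32 mm high above the floor, outer flange 80 mm wide.
- clamp (a joint): Opening angle of the clamp (rad): 0 = fully closed, level; it starts about 1.1 to 1.35, leaning up, and stays where it is left by friction. Closing the last 0.2 rad pushes the cups and cradle down; that takes about 8 to 10 N at the handle.
- clamp_handle (a point): Middle of the clamp's black round handle bar, 16 mm in diameter, 82 mm free length between the two side arms, running along the loader's y; 150 mm from the hinge. Closed it is at x = -72 mm, y = 90 mm, 150 mm high; at angle a it is at x = 78 - 150 cos(a) mm, height 150 + 150 sin(a) mm. The domed follower that presses the cups is halfway along the arms.
- clamp_hinge (a point): Middle of the clamp's fixed hinge axis (along the loader's y), 150 mm above the worktop, behind the pressing station.
- sleeve: The nested stack (sleeve) of empty cream paper cups, 60 mm across at the top rims, tapering to 41 mm at the foot, 88 mm high (about 54 mm wide at gripping height), standing upright on the worktop beside the loader. Origin: centre of its underside; z along its axis. Grip it across the sides about 65 to 70 mm above its foot, so that the fingers stay above the cradle's wall.
- sauce_bottle: Brown squeeze bottle with red pointed cap, 59 mm across, 172 mm high; bystander. Origin: centre of its underside.
- shaker: Steel flour shaker with domed cap, 69 mm across, 106 mm high; bystander. Origin: centre of its underside.
- timer: White kitchen timer, 68 mm across, 56 mm high; bystander. Origin: centre of its underside.
Mind the look-alikes: they are no part of the job. What is shaped like the sleeve but purple or yellow is not meant.

How it is judged:
By the outcome, as a careful person would: the job done as asked, in the order asked, and still so for the second after the job is handed in, with the robot touching nothing.
It also fails if it takes over 72 s, if anything falls off the work surface, if the arm or the gripper's body presses on something with over 40 N, if the wrist force passes 120 N, or if a joint passes its speed limit or range.

### The arm

A 7-joint arm with a two-finger parallel gripper is mounted at the origin on a cart in front of the work surface, level with it; the furniture and walls round the work are solid. World frame = base frame: x ahead of the robot, y to its left, z up, the work surface at z = 0. Lengths are in m, angles in rad, forces in N, time in s.
With the tool pointing down it reaches from about 0.4 to 0.875 m from the base axis. Payload 19.3 kg.
Tool frame: the origin (TCP) lies between the finger pads; the fingertips stand 17 mm ahead of it and the grasp point (between the pads) lies 2 mm behind it (bot.tips_ahead is the z of the fingertips in the tool frame, in m); z points along the fingers, y is the direction in which the jaws open and shut (so a half turn about z gives the same grasp; the last joint's range is limited). The gripper opens to 85 mm and grips with 20 to 120 N. Pads are 22 mm wide; open, the fingers measure 114 mm over their backs; the gripper's body (76 mm by 85 mm) begins 54 mm behind the grasp point. The pads swing forward as they close: fully open they stand 13 mm farther back than shut.
Start: joints at [1.253, 0.521, -0.036, 1.599, 0.021, 1.021, -0.113], TCP at [0.153, -0.606, 0.212] pointing down, gripper open.
Joint ranges: [-2.91, 2.91], [-0.3, 2.13], [-1.5, 1.42], [0.17, 2.43], [-1.26, 4.41], [0.16, 1.93], [-2.52, 2.52]. Speed limits (rad/s): [1.89, 1.89, 2.39, 2.39, 3.01, 3.01, 3.01].

### API

Orientations are given as [roll, pitch, yaw] about the fixed x, y, z axes, in that order (R = Rz(yaw) Ry(pitch) Rx(roll)).
In Python, from workcell import telemetry, cams, job, bot gives the robot as it stands.
- The arm moves only by the tool arm_command, never from a script. Its argument "deltas" is a list of rows, each a list of 7 numbers: the opening, from -1 (shut) to 1 (fully open), so that 0 is half open, then the shift along the tool's x, y, z normalised to -1 to 1, where 1 is 150 mm, then the turn, a rotation vector about the tool's x, y, z normalised to -1 to 1, where 1 is 45 degrees. In form: [[hand, tx, ty, tz, rx, ry, rz], ...]. A call has 1 to 8 rows; each row is the pose to reach, as a shift and turn from the pose commanded when the call began, along the tool's axes at that moment; what a row does not reach only later rows make up. A row lasts 1/8 s, in which the tool goes at most 62.5 mm and 10.7 degrees, less where a joint would pass 70% of its speed; a pose out of reach is approached as far as the arm can. A call with a number of a shift or a turn outside -1 to 1 is refused whole. A call with a gripper value outside its range is refused whole. The fingers move at their own pace and stop on an object; "newtons" is the grip in N (left out, the last holds). Time passes only in rows, so rows that repeat a pose let the fingers close. It gives the time, the measured TCP pose, the force and the opening at its end, in the units of the state.
- telemetry.observe(): the state, without advancing time (a new reading comes with each control period).
- cams.grab_frame(name): name is "side" or "top"; returns the picture (480x640x3 uint8, blue, green, red); there is no depth.
- cams.get_calibration(name): a dict with "fx", "fy", "cx", "cy" (pixels), "k1" (the pictures are not rectified: a ray, as slopes to the right and down, at radius r is drawn at 1 + k1 r^2 times it, then the intrinsics apply), "R" (3x3) and "t" (3): a world point X has camera coordinates R X + t. Camera axes: x right, y down, z forward; pixel columns grow to the right and rows downward; lengths in m; the calibration is good to about 2 mm. A picture is of the moment at which its call begins. get_calibration takes no time and is no camera call.
- job.job_done(): hands the job in, once; it reports no verdict.
The state is a dict: "clock": time; "qpos": joint angles; "qd": joint speeds; "joint_efforts": joint torques, N m; "position": TCP position; "tool_rot": TCP orientation; "force": force on the tool from outside, world axes, zero at the start; "moment": the same for the moment, N m; "grip_width": finger opening in m.
Only numpy, scipy, OpenCV 4.12 (cv2) and the standard library are available. Lean on these libraries where they do the work, as an engineer would, in place of code of your own. Each camera call takes 0.05 s, during which the arm holds its last target.

## Working session

There is one attempt and no reset: what is moved stays moved. The work goes in short steps, Python scripts to look and compute and a tool call to move; the robot and the scene stay as the last step left them, time stands still between calls to the robot, and variables do not carry over. Pictures are saved under pics/ and viewed, and the job is handed in when it is done.

Besides the shell and the picture viewer there is one more tool, called after "Call:" by a JSON object that holds its "method" and its "body", one argument or row to a line. arm_command: Moves the arm, as the interface text tells. Its arguments: {"type":"object","properties":{"deltas":{"type":"array","items":{"type":"array","items":{"type":"number"}}},"newtons":{"type":"number"}},"required":["deltas"]}

```bash
ls; mkdir -p pics; python3 - <<'E'
from workcell import telemetry, cams, job, bot
import cv2
print(telemetry.observe(), bot.tips_ahead)
for n in("side","top"):
    cv2.imwrite(f"pics/{n}0.png",cams.grab_frame(n)); print(cams.get_calibration(n))
E
```

```text
pics
{'clock': 0.0, 'qpos': array([ 1.25281717,  0.52201761, -0.03631293,  1.5999745 ,  0.02122651,
        1.02109824, -0.11279308]), 'qd': array([ 1.03681824e-03,  2.80784601e-04,  3.71495212e-04,  8.51017066e-04,
       -4.27807690e-04, -8.06097524e-05,  2.85897662e-04]), 'joint_efforts': array([-9.40884238e-04, -9.27139807e+01,  1.97933011e+00, -3.69951832e+01,
        1.78087084e-02,  8.07208009e-03, -4.91092931e-05]), 'position': array([ 0.15314631, -0.60559343,  0.21153567]), 'tool_rot': array([-3.14048577e+00,  1.08298212e-04,  2.47776864e-01]), 'force': array([-0.29520194, -0.04862929,  0.64856637]), 'moment': array([0.06582682, 0.02793136, 0.03569946]), 'grip_width': 0.08547742029827513} 0.017
{'fx': 444.07716346374735, 'fy': 444.07716346374735, 'cx': 318.7439620265573, 'cy': 233.6101384765682, 'k1': -0.0824157150735024, 'R': array([[-0.92205674, -0.38704012,  0.00336338],
       [-0.24437359,  0.57539551, -0.78051365],
       [ 0.30015483, -0.72049979, -0.62512969]]), 't': array([0.51811524, 0.2152143 , 1.10841403])}
{'fx': 569.1933080800999, 'fy': 569.1933080800999, 'cx': 318.1263381659663, 'cy': 238.37658407351344, 'k1': -0.15045128260107343, 'R': array([[-0.3698301 , -0.92904764, -0.00980703],
       [-0.87797372,  0.35291313, -0.3234416 ],
       [ 0.30395368, -0.11100813, -0.94619731]]), 't': array([0.19765018, 0.52121557, 1.42958077])}
```

View pics/side0.png

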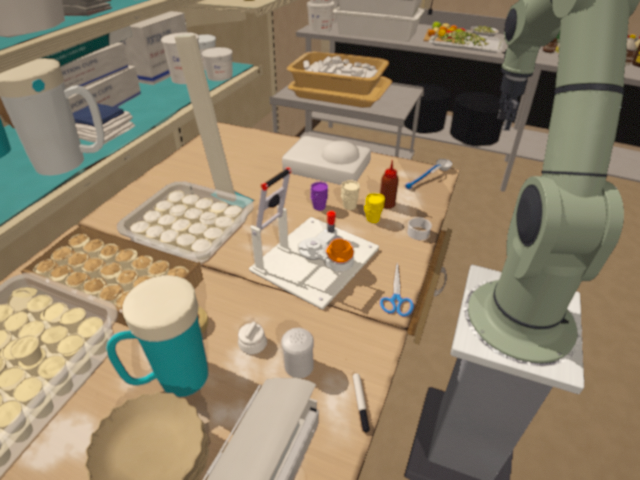

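View pics/top0.png

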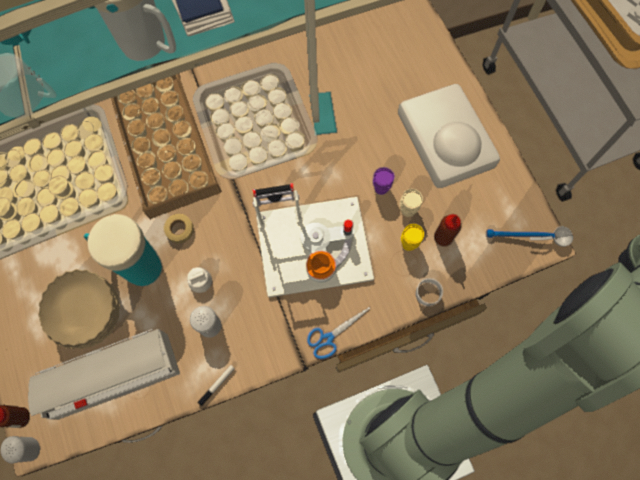

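Sleeve-shaped things in the top view: purple (383,181), cream (411,203) and yellow (412,238). The cream one fits the description. I'll confirm it in an enlarged crop.

```bash
cat > h.py <<'E'
import numpy as np, cv2
from workcell import telemetry, cams, job, bot
C={n:cams.get_calibration(n) for n in("side","top")}
def K(c): return np.array([[c['fx'],0,c['cx']],[0,c['fy'],c['cy']],[0,0,1]])
def ray(n,uv):
    c=C[n]; p=cv2.undistortPoints(np.array([[uv]],float),K(c),np.array([c['k1'],0,0,0.]))[0,0]
    d=c['R'].T@np.array([p[0],p[1],1]); return -c['R'].T@c['t'], d/np.linalg.norm(d)
def plane(n,uv,z):
    o,d=ray(n,uv); return o+d*(z-o[2])/d[2]
def tri(a,b):
    (o1,d1),(o2,d2)=ray("side",a),ray("top",b)
    s=np.linalg.lstsq(np.c_[d1,-d2],o2-o1,rcond=None)[0]
    p,q=o1+s[0]*d1,o2+s[1]*d2; return (p+q)/2,np.linalg.norm(p-q)
def proj(n,X):
    c=C[n]; return cv2.projectPoints(np.array([X],float),cv2.Rodrigues(c['R'])[0],c['t'],K(c),np.array([c['k1'],0,0,0.]))[0].reshape(-1,2)[0]
def crop(im,x,y,w,h,s,name): cv2.imwrite(name,cv2.resize(im[y:y+h,x:x+w],None,fx=s,fy=s,interpolation=cv2.INTER_CUBIC))
E
python3 - <<'E'
from h import *
crop(cv2.imread("pics/top0.png"),240,150,240,170,3.3,"pics/tc.png")
crop(cv2.imread("pics/side0.png"),240,145,220,165,3.6,"pics/sc.png")
E
```

```text
(no output)
```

View pics/tc.png

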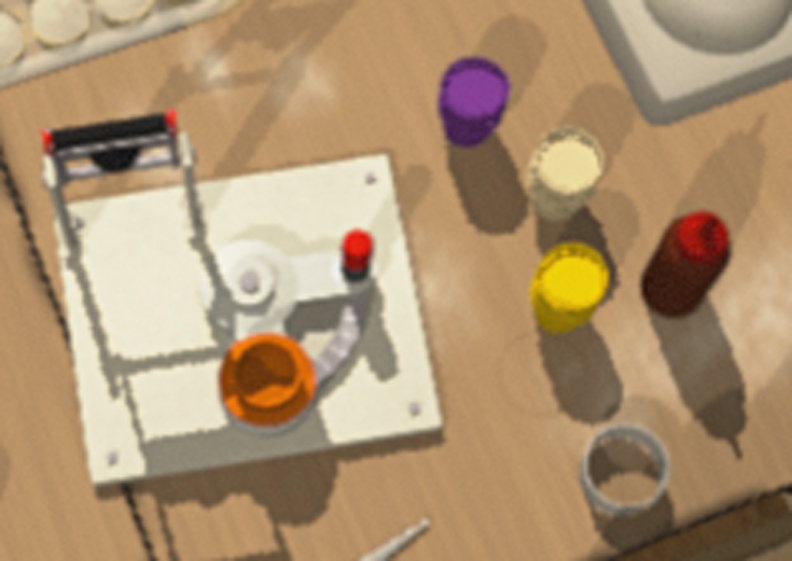

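View pics/sc.png

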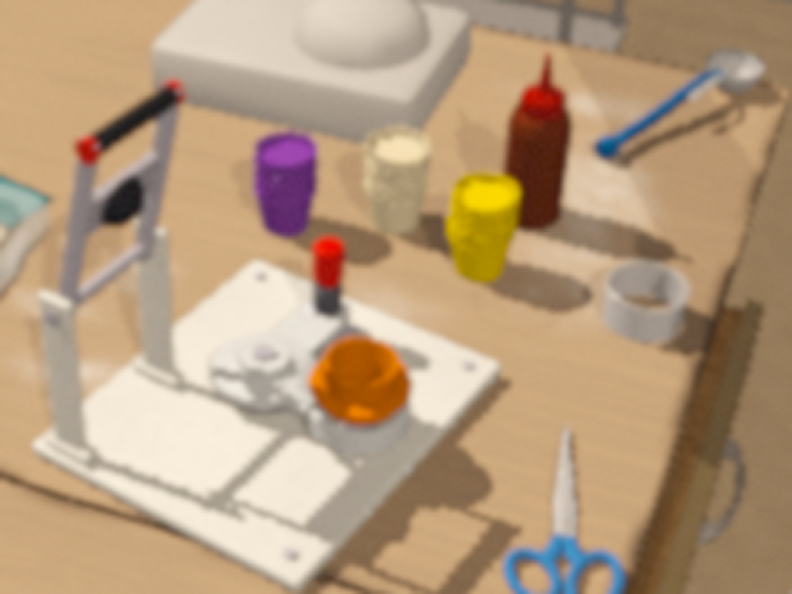

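```bash
python3 - <<'E'
from h import *
T=lambda u,v:(240+u/3.3,150+v/3.3)
S=lambda u,v:(240+u/3.6,145+v/3.6)
W=[plane("top",T(*p),0.015)[:2] for p in((62,207),(388,155),(442,428),(95,484))]
L=np.array([(.11,.1555),(.11,-.1395),(-.14,-.1395),(-.14,.1555)])
W=np.array(W);print(W)
W2=[plane("side",S(*p),0.015)[:2] for p in((258,262),(499,365),(299,588),(36,444))]
print("side BR,FR,FL,BL",np.array(W2))
allW=np.r_[W,np.array(W2)];allL=np.r_[L,L[[1,2,3,0]]]
def fit(W,L):
    a=W-W.mean(0);b=L-L.mean(0);th=np.arctan2((b[:,0]*a[:,1]-b[:,1]*a[:,0]).sum(),(a*b).sum())
    R=np.array([[np.cos(th),-np.sin(th)],[np.sin(th),np.cos(th)]]);t=W.mean(0)-R@L.mean(0)
    return th,t,R,np.abs(W-(L@R.T+t)).max()
for w,l in((W,L),(W2,L[[1,2,3,0]]),(allW,allL)): 
    th,t,R,e=fit(np.array(w),l);print(th,t,e)
# blobs
def blob(im,lo,hi,box):
    x,y,w,h=box;hsv=cv2.cvtColor(im,cv2.COLOR_BGR2HSV)[y:y+h,x:x+w]
    m=cv2.inRange(hsv,lo,hi);n,lab,st,ce=cv2.connectedComponentsWithStats(m)
    i=1+np.argmax(st[1:,4]);return ce[i]+[x,y],st[i]
t=cv2.imread("pics/top0.png");s=cv2.imread("pics/side0.png")
tb=blob(t,(0,170,120),(8,255,255),(335,210,30,30));print("knob",tb)
sb=blob(s,(0,170,120),(8,255,255),(320,205,25,30));print(sb)
print("knob tri",tri(sb[0],tb[0]))
print("knob top plane",plane("top",tb[0],.095))
to=blob(t,(5,180,60),(18,255,255),(290,240,60,50));so=blob(s,(5,180,60),(18,255,255),(315,225,60,50));print("cradle",to,so,tri(so[0],to[0]),plane("top",to[0],.08))
print("turret hub", tri(S(264,352),T(250,282)), "handle",tri(S(132,120),T(112,133)),tri(S(88,148),T(48,140)),tri(S(176,90),T(171,121)))
print("sleeve top", tri(S(399,141),T(570,164)),plane("top",T(568,164),.088),plane("side",S(399,145),.088))
for nm,a,b in(("purple",S(287,150),T(475,92)),("yellow",S(487,190),T(572,280)),("bottletip",S(547,62),T(708,228))): print(nm,tri(a,b))
for nm,uv in(("shaker",(202,318)),("timer",(198,278)),):print(nm,plane("top",uv,.08),plane("top",uv,.05))
print(proj("top",[*t[:0],0,0,0]) if 0 else "")
E
```

```text
[[ 0.71566115  0.1099184 ]
 [ 0.6552323  -0.17028716]
 [ 0.41272012 -0.11606394]
 [ 0.47523717  0.16759857]]
side BR,FR,FL,BL [[ 0.65486843 -0.16312556]
 [ 0.41755674 -0.11100843]
 [ 0.47646181  0.17565338]
 [ 0.71884877  0.11905018]]
-0.2201635860082289 [ 0.5776035  -0.01329126] 0.004514016205711499
-0.21698220575416724 [ 0.57985994 -0.00589927] 0.004446074322727922
-0.21857164083259611 [ 0.57873175 -0.00959527] 0.008434800384220995
knob (array([347.57352941, 224.76470588]), array([ 9, 10,  8, 11, 68], dtype=int32))
(array([330.78095238, 216.79047619]), array([  7,   5,   9,  15, 105], dtype=int32))
knob tri (array([ 0.56412896, -0.09734111,  0.08957529]), np.float64(0.0019636636316554597))
knob top plane [ 0.56133898 -0.09645358  0.095     ]
cradle (array([320.42474916, 264.56020067]), array([ 17,  12,  28,  27, 598], dtype=int32)) (array([339.64347826, 250.42391304]), array([ 12,  14,  26,  23, 460], dtype=int32)) (array([0.49474829, 0.00937906, 0.06828277]), np.float64(0.0036278774314947755)) [0.48968326 0.01044157 0.08      ]
turret hub (array([ 0.58142295, -0.01120905,  0.05115
[... 186 characters left out ...]
0.0018173532355099773)) (array([0.63274892, 0.02441311, 0.29700511]), np.float64(2.051013240304581e-05))
sleeve top (array([ 0.56879874, -0.2921918 ,  0.08580473]), np.float64(0.006690754708648196)) [ 0.56521218 -0.29008858  0.088     ] [ 0.5691383  -0.28353178  0.088     ]
purple (array([ 0.65968275, -0.246821  ,  0.08031997]), np.float64(0.005380252151123374))
yellow (array([ 0.47473581, -0.25139576,  0.08368812]), np.float64(0.004241193862016512))
bottletip (array([ 0.45416458, -0.34546654,  0.16491171]), np.float64(0.007189906582333187))
shaker [0.469631   0.34815805 0.08      ] [0.47739397 0.35210307 0.05      ]
timer [0.57537883 0.32453363 0.08      ] [0.58534001 0.32798757 0.05      ]
```

```bash
cat >> h.py <<'E'
from scipy.spatial.transform import Rotation as Ro
def go(x,y,z,yaw,P=None):
    s=telemetry.observe(); p=s['position'] if P is None else np.array(P[:3]); 
    R=Ro.from_euler('xyz',s['tool_rot'] if P is None else P[3:])
    d=R.inv().apply(np.array([x,y,z])-p)/.15
    r=(R.inv()*Ro.from_euler('xyz',[np.pi,0,yaw])).as_rotvec()/(np.pi/4)
    print("d",d.round(3),"r",r.round(3))
E
python3 - <<'E'
from h import *
go(.567,-.289,.25,.248)
go(.567,-.289,.25,0)
go(.36,-.45,.25,.248)
E
```

```text
d [ 3.192 -1.37  -0.255] r [-0.001  0.    -0.   ]
d [ 3.192 -1.37  -0.255] r [-0.001  0.     0.315]
d [ 1.591 -0.668 -0.256] r [-0.001  0.    -0.   ]
```

Call:
{"method": "arm_command", "body": {
  "deltas": [
    [1,0.4,-0.1,-0.26,0,0,0],
    [1,0.8,-0.34,-0.26,0,0,0],
    [1,0.8,-0.34,-0.26,0,0,0]
  ],
  "newtons": 30
}}

```text
clock: 0.48
position: [0.2604, -0.5244, 0.2515]
tool_rot: [-3.141, -0.001, 0.252]
force: [-0.5, -0.3, 0.3]
grip_width: 0.0854
```

Call:
{"method": "arm_command", "body": {
  "deltas": [
    [1,0.4,-0.17,0,0,0,0.1],
    [1,0.8,-0.34,0,0,0,0.3],
    [1,0.8,-0.34,0,0,0,0.31]
  ]
}}

```text
clock: 0.85
position: [0.3645, -0.445, 0.2508]
tool_rot: [-3.14, -0.001, 0.007]
force: [-1.3, -0.1, -0.4]
grip_width: 0.0856
```

```bash
python3 - <<'E'
from h import *
s=telemetry.observe();print(s['clock'],s['position'],s['tool_rot'])
go(.567,-.289,.25,0)
E
```

```text
0.85 [ 0.36453434 -0.44502807  0.25077524] [-3.14025810e+00 -6.91479040e-04  7.33176136e-03]
d [ 1.357 -1.03   0.007] r [-0.002 -0.001  0.009]
```

Call:
{"method": "arm_command", "body": {
  "deltas": [
    [1,0.4,-0.3,0,0,0,0],
    [1,0.7,-0.53,0,0,0,0],
    [1,0.7,-0.53,0,0,0,0]
  ]
}}

```text
clock: 1.23
position: [0.4683, -0.3654, 0.2505]
tool_rot: [-3.14, -0.0, 0.01]
force: [-0.5, -0.6, -1.0]
grip_width: 0.0853
```

Call:
{"method": "arm_command", "body": {
  "deltas": [
    [1,0.35,-0.25,0,0,0,0],
    [1,0.65,-0.5,0,0,0,0],
    [1,0.65,-0.5,0,0,0,0],
    [1,0.65,-0.5,0,0,0,0]
  ]
}}

```text
clock: 1.72
position: [0.5617, -0.2942, 0.2507]
tool_rot: [3.141, 0.001, 0.004]
force: [-1.0, -0.5, 0.4]
grip_width: 0.0856
```

```bash
python3 - <<'E'
from h import *
s=telemetry.observe();print(s['clock'],s['position'],s['tool_rot'])
go(.567,-.289,.065,0)
cv2.imwrite("pics/top1.png",cams.grab_frame("top"));cv2.imwrite("pics/side1.png",cams.grab_frame("side"))
crop(cv2.imread("pics/top1.png"),300,120,200,150,2,"pics/a.png")
crop(cv2.imread("pics/side1.png"),280,100,200,150,2,"pics/b.png")
cv2.imwrite("pics/ab1.png",np.hstack([cv2.imread("pics/a.png"),cv2.imread("pics/b.png")]))
E
```

```text
1.725 [ 0.56174623 -0.29421997  0.25065091] [3.14107818e+00 1.28155761e-03 3.52723423e-03]
d [ 0.037 -0.035  1.238] r [0.001 0.002 0.004]
```

View pics/ab1.png

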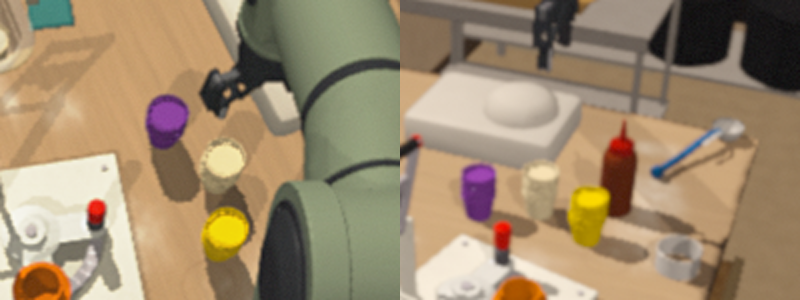

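```bash
python3 - <<'E'
from h import *
p=[.5617,-.2942,.2507]
for n in C: print(n,proj(n,p),proj(n,[.5617,-.2942,.088]))
E
```

```text
side [356.87523103 138.36806665] [354.10420556 184.13236044]
top [423.71390584 174.86782331] [414.0148383  200.28416359]
```

The top view shows the gripper's left finger at about (407,168). This agrees with the projected TCP at (424,175), above the cream sleeve. I'll descend.

Call:
{"method": "arm_command", "body": {
  "deltas": [
    [1,0.04,-0.035,0.3,0,0,0],
    [1,0.04,-0.035,0.6,0,0,0],
    [1,0.04,-0.035,0.8,0,0,0],
    [1,0.04,-0.035,0.8,0,0,0]
  ]
}}

```text
clock: 2.33
position: [0.5669, -0.2883, 0.1295]
tool_rot: [-3.141, 0.003, 0.003]
force: [1.0, -0.5, 1.7]
grip_width: 0.0853
```

```bash
python3 - <<'E'
from h import *
s=telemetry.observe();print(s['clock'],s['position'],s['tool_rot'],s['force'])
go(.567,-.289,.065,0)
cv2.imwrite("pics/top2.png",cams.grab_frame("top"));cv2.imwrite("pics/side2.png",cams.grab_frame("side"))
crop(cv2.imread("pics/top2.png"),350,140,130,130,3,"pics/a.png")
crop(cv2.imread("pics/side2.png"),290,110,130,130,3,"pics/b.png")
cv2.imwrite("pics/ab2.png",np.hstack([cv2.imread("pics/a.png"),cv2.imread("pics/b.png")]))
E
```

```text
2.325 [ 0.56688639 -0.28830319  0.12951894] [-3.14058169e+00  3.35907562e-03  2.79059637e-03] [ 0.96959292 -0.54374168  1.66722689]
d [0.002 0.005 0.43 ] r [-0.001  0.004  0.004]
```

View pics/ab2.png

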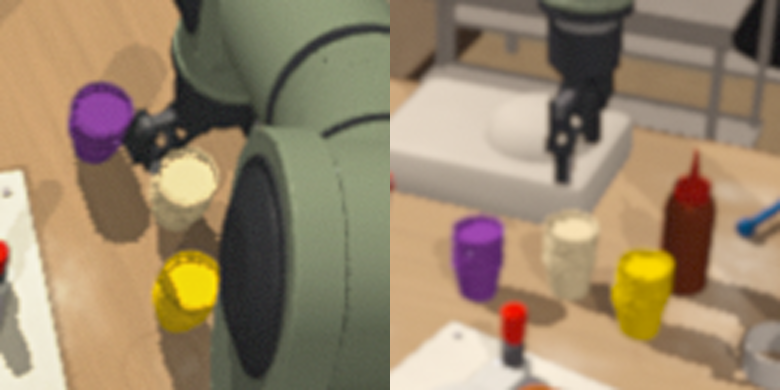

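```bash
python3 - <<'E'
from h import *
print(proj("side",[.567,-.240,.120]),proj("top",[.567,-.240,.120]))
print(proj("side",[.567,-.289,.088]),proj("top",[.567,-.289,.088]))
# cream ellipse centre of top rim in original
E
```

```text
[347.28844234 183.64181729] [396.65080773 200.89929856]
[352.02349939 184.5794775 ] [411.48847418 199.27289725]
```

```bash
python3 - <<'E'
from h import *
a=cv2.imread("pics/side2.png");b=cv2.imread("pics/top2.png")
crop(a,320,120,60,70,6,"pics/a.png");crop(b,375,155,60,70,6,"pics/b.png")
cv2.imwrite("pics/ab3.png",np.hstack([cv2.imread("pics/a.png"),cv2.imread("pics/b.png")]))
print(telemetry.observe()['position'])
E
```

```text
[ 0.56868924 -0.28858223  0.13231032]
```

View pics/ab3.png

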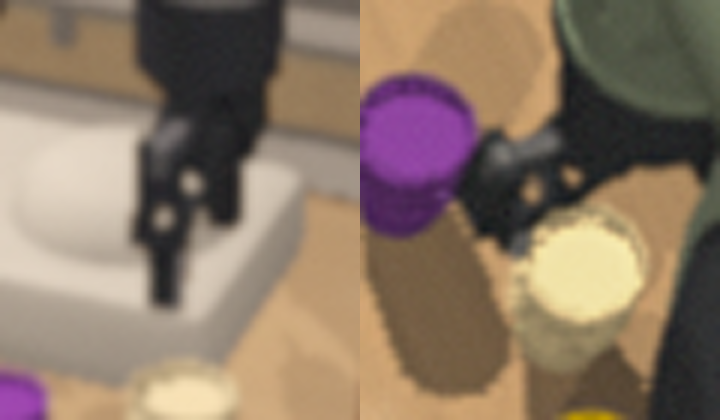

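```bash
python3 - <<'E'
from h import *
print(tri((347.5,170.5),(400.8,196)),tri((347.5,170.5),(398,194)))
for y in(-.232,-.240,-.246): 
  for z in (.12,.14,.16): print(y,z,proj("side",[.567,y,z]),proj("top",[.567,y,z]))
print(proj("side",[.567,-.332,.14]))
E
```

```text
(array([ 0.56520365, -0.24301622,  0.16402018]), np.float64(0.008482933372821614)) (array([ 0.56740313, -0.23758555,  0.16817926]), np.float64(0.0004367234549584631))
-0.232 0.12 [346.40879474 184.91731844] [393.93052477 201.92636156]
-0.232 0.14 [346.67854189 179.38536058] [394.80270728 199.01720794]
-0.232 0.16 [346.95241079 173.75500989] [395.69624111 196.03486631]
-0.24 0.12 [347.28844234 183.64181729] [396.65080773 200.89929856]
-0.24 0.14 [347.56469672 178.12260815] [397.55578581 197.97996032]
-0.24 0.16 [347.84514445 172.50576649] [398.48287939 194.98728599]
-0.246 0.12 [347.94323578 182.69236913] [398.68766276 200.13031068]
-0.246 0.14 [348.22428315 177.18272999] [399.61713014 197.20338729]
-0.246 0.16 [348.50957563 171.5760239 ] [400.5692812  194.20301951]
[357.22787859 164.35467383]
```

The lateral match is good, but the images put the fingertips about 40 mm higher than the reported TCP. I'll descend partway and compare again.

Call:
{"method": "arm_command", "body": {
  "deltas": [
    [1,0,0,0.15,0,0,0],
    [1,0,0,0.27,0,0,0],
    [1,0,0,0.27,0,0,0],
    [1,0,0,0.27,0,0,0]
  ]
}}

```text
clock: 2.92
position: [0.5691, -0.2878, 0.0915]
tool_rot: [3.141, -0.001, 0.004]
force: [-0.0, 0.3, -0.4]
grip_width: 0.0853
```

```bash
python3 - <<'E'
from h import *
for i in range(2):
  s=telemetry.observe();print(s['clock'],s['position'],s['tool_rot'],s['force'])
  cv2.imwrite("pics/side3.png",cams.grab_frame("side"))
cv2.imwrite("pics/top3.png",cams.grab_frame("top"))
a=cv2.imread("pics/side3.png");b=cv2.imread("pics/top3.png")
crop(a,320,120,60,90,6,"pics/a.png");crop(b,375,145,60,90,6,"pics/b.png")
cv2.imwrite("pics/ab4.png",np.hstack([cv2.imread("pics/a.png"),cv2.imread("pics/b.png")]))
for z in (.08,.1,.12): print(z,proj("side",[.567,-.24,z]),proj("top",[.567,-.24,z]))
E
```

```text
2.925 [ 0.5691342  -0.28778347  0.09145828] [ 3.14121206e+00 -8.34189221e-04  4.20419692e-03] [-0.0299351  0.2964966 -0.4215891]
2.975 [ 0.56921688 -0.2878      0.09154839] [ 3.14108792e+00 -1.10825076e-03  4.20631513e-03] [0.68689762 0.31882008 0.97484148]
0.08 [346.74824254 194.39570591] [394.90420346 206.52819972]
0.1 [347.01631352 189.06549628] [395.76718829 203.74788806]
0.12 [347.28844234 183.64181729] [396.65080773 200.89929856]
```

View pics/ab4.png

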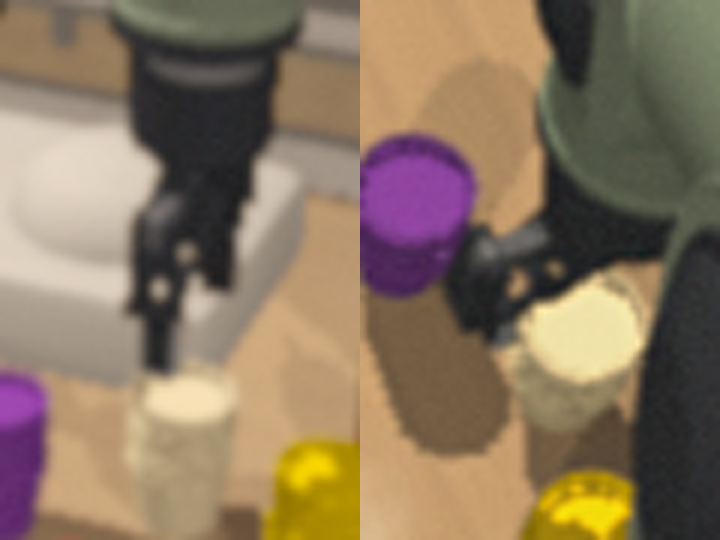

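Call:
{"method": "arm_command", "body": {
  "deltas": [
    [1,-0.01,0,0.1,0,0,0],
    [1,-0.01,0,0.17,0,0,0],
    [1,-0.01,0,0.17,0,0,0],
    [1,-0.01,0,0.17,0,0,0]
  ]
}}

```text
clock: 3.58
position: [0.5673, -0.2875, 0.065]
tool_rot: [-3.142, 0.0, 0.004]
force: [-0.4, -0.4, 0.8]
grip_width: 0.085
```

```bash
cat >> h.py <<'E'
def look(tag,sb,tb,s=6):
  st=telemetry.observe();print(st['clock'],st['position'],st['tool_rot'],st['force'],st['grip_width'])
  a=cams.grab_frame("side");b=cams.grab_frame("top")
  cv2.imwrite(f"pics/side{tag}.png",a);cv2.imwrite(f"pics/top{tag}.png",b)
  f=lambda im,q: cv2.resize(im[q[1]:q[1]+q[3],q[0]:q[0]+q[2]],None,fx=s,fy=s,interpolation=cv2.INTER_CUBIC)
  cv2.imwrite(f"pics/ab{tag}.png",np.hstack([f(a,sb),f(b,tb)]))
E
python3 - <<'E'
from h import *
look("5",(320,120,60,90),(375,145,60,90))
E
```

```text
3.575 [ 0.56727374 -0.28753004  0.06503402] [-3.14151565e+00  1.42487790e-04  4.28029791e-03] [-0.38520812 -0.35454548  0.84457585] 0.0850280179160531
```

View pics/ab5.png

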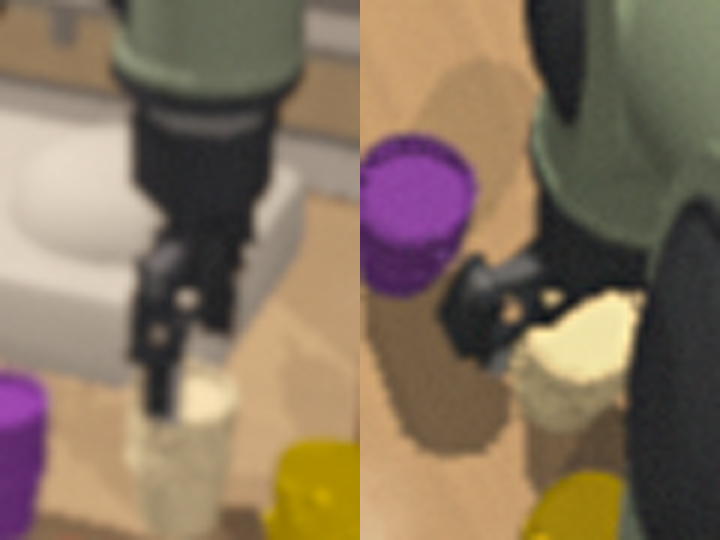

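Visually the tips end near the rim, while telemetry says 48 mm. Closing gently will show which is right: the width should stop near 54 mm if telemetry is right.

Call:
{"method": "arm_command", "body": {
  "deltas": [
    [0.45,0,0,0,0,0,0],
    [0.4,0,0,0,0,0,0],
    [0.35,0,0,0,0,0,0],
    [0.35,0,0,0,0,0,0]
  ],
  "newtons": 20
}}

```text
clock: 4.18
position: [0.5673, -0.2875, 0.0651]
tool_rot: [3.142, -0.0, 0.004]
force: [-0.9, -0.3, -0.4]
grip_width: 0.0578
```

```bash
python3 - <<'E'
from h import *
look("6",(320,120,60,90),(375,145,60,90))
E
```

```text
4.175 [ 0.56725705 -0.28753133  0.06513417] [ 3.14158585e+00 -4.49094852e-05  4.29720514e-03] [-0.92641831 -0.30543897 -0.44578529] 0.05776797655433751
```

View pics/ab6.png

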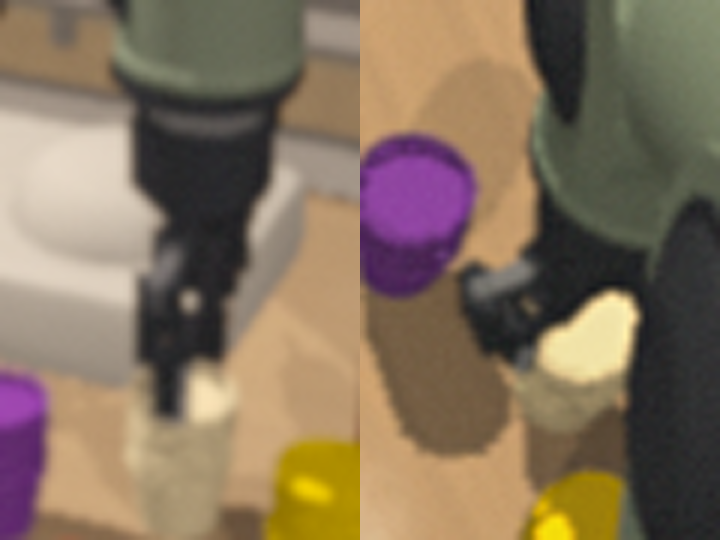

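Call:
{"method": "arm_command", "body": {
  "deltas": [
    [0.28,0,0,0,0,0,0],
    [0.22,0,0,0,0,0,0],
    [0.2,0,0,0,0,0,0],
    [0.2,0,0,0,0,0,0]
  ],
  "newtons": 20
}}

```text
clock: 4.78
position: [0.5675, -0.2884, 0.0657]
tool_rot: [3.14, -0.001, 0.004]
force: [-0.4, -3.0, 5.9]
grip_width: 0.0515
```

```bash
python3 - <<'E'
from h import *
look("7",(320,120,60,90),(375,145,60,90))
E
```

```text
4.775 [ 0.56746125 -0.28838374  0.06565768] [ 3.14047857e+00 -8.76948787e-04  3.74866702e-03] [-0.39976713 -2.98307462  5.90447837] 0.05151072790114815
```

View pics/ab7.png

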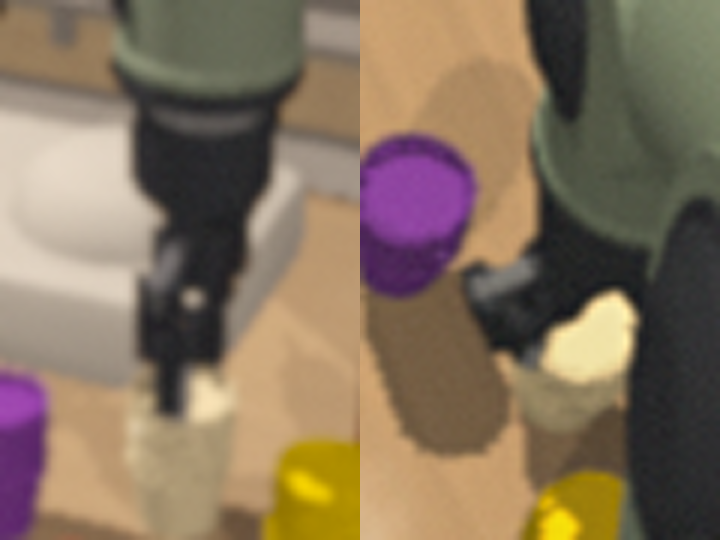

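The force rises to +5.9 N and the width simply follows the command, so the tips are pressing on the rim. The images are right: the tips are about 40 mm higher than the TCP reading implies. I'll reopen and go 40 mm lower, which keeps the tips above the table on either reading.

Call:
{"method": "arm_command", "body": {
  "deltas": [
    [0.6,0,0,-0.03,0,0,0],
    [1,0,0,-0.05,0,0,0],
    [1,0,0,-0.05,0,0,0],
    [1,0,0,-0.05,0,0,0],
    [1,0,0,-0.05,0,0,0]
  ]
}}

```text
clock: 5.5
position: [0.5671, -0.2875, 0.0725]
tool_rot: [-3.141, 0.0, 0.004]
force: [-0.2, 1.1, -0.2]
grip_width: 0.0855
```

```bash
python3 - <<'E'
from h import *
look("8",(320,120,60,90),(375,145,60,90))
E
```

```text
5.5 [ 0.56714636 -0.28749559  0.07245109] [-3.14145859e+00  2.18916337e-04  4.26103599e-03] [-0.2424691   1.06079164 -0.16698004] 0.08551188700870949
```

View pics/ab8.png

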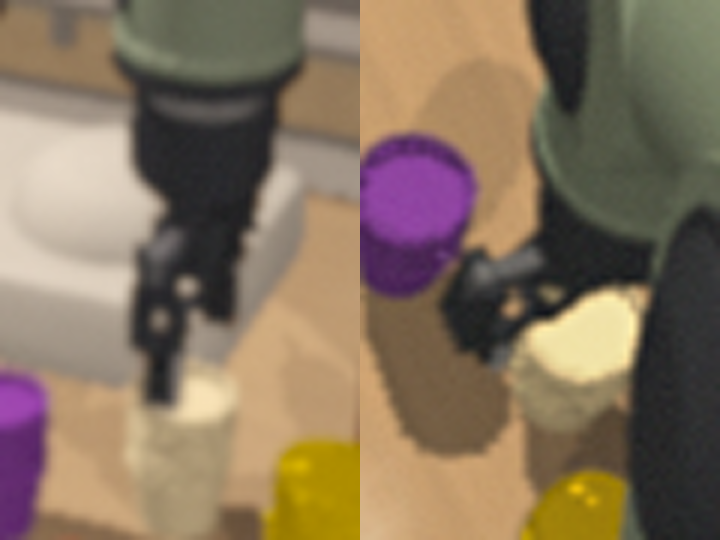

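Call:
{"method": "arm_command", "body": {
  "deltas": [
    [1,0,0,0.1,0,0,0],
    [1,0,0,0.2,0,0,0],
    [1,0,0,0.25,0,0,0],
    [1,0,0,0.3,0,0,0],
    [1,0,0,0.3,0,0,0]
  ]
}}

```text
clock: 6.22
position: [0.567, -0.2874, 0.027]
tool_rot: [-3.141, 0.001, 0.004]
force: [0.5, -0.3, 0.5]
grip_width: 0.0857
```

```bash
python3 - <<'E'
from h import *
look("9",(320,120,60,90),(375,145,60,90))
E
```

```text
6.225 [ 0.56700118 -0.28742302  0.02702418] [-3.14127310e+00  7.11377834e-04  4.29884950e-03] [ 0.4533555  -0.32765591  0.49982072] 0.08566433230440762
```

View pics/ab9.png

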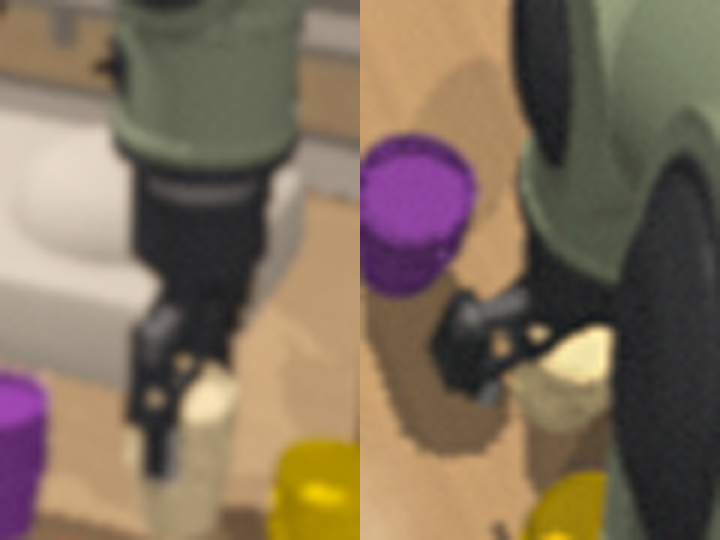

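Call:
{"method": "arm_command", "body": {
  "deltas": [
    [0.4,0,0,0,0,0,0],
    [0.2,0,0,0,0,0,0],
    [0.1,0,0,0,0,0,0],
    [0,0,0,0,0,0,0],
    [0,0,0,0,0,0,0]
  ],
  "newtons": 25
}}

```text
clock: 6.95
position: [0.5676, -0.2879, 0.028]
tool_rot: [3.141, -0.001, 0.004]
force: [-0.6, -1.6, 4.6]
grip_width: 0.0542
```

```bash
python3 - <<'E'
from h import *
look("10",(320,120,60,90),(375,145,60,90))
E
```

```text
6.95 [ 0.56755163 -0.28788758  0.0280465 ] [ 3.14106651e+00 -7.93644645e-04  4.11608142e-03] [-0.64328697 -1.633161    4.56784591] 0.0541581005768936
```

View pics/ab10.png

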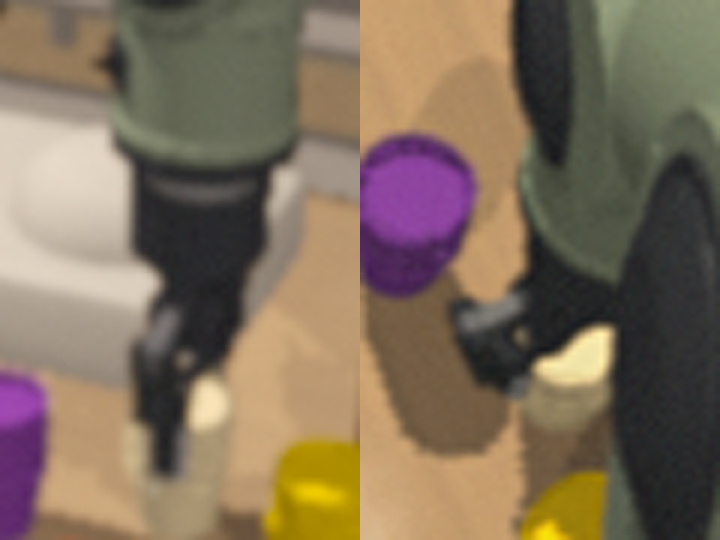

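Width 54.2 mm and holding: the sleeve is gripped. I'll lift it.

Call:
{"method": "arm_command", "body": {
  "deltas": [
    [0,0,0,-0.15,0,0,0],
    [0,0,0,-0.4,0,0,0],
    [0,0,0,-0.7,0,0,0],
    [0,0,0,-1,0,0,0],
    [0,0,0,-1,0,0,0]
  ],
  "newtons": 35
}}

```text
clock: 7.68
position: [0.5687, -0.2881, 0.181]
tool_rot: [3.14, -0.005, 0.004]
force: [0.0, 0.8, -2.3]
grip_width: 0.0542
```

Call:
{"method": "arm_command", "body": {
  "deltas": [
    [0,-0.1,-0.25,0,0,0,0],
    [0,-0.17,-0.6,0,0,0,0],
    [0,-0.25,-0.95,0,0,0,0],
    [0,-0.25,-0.95,0,0,0,0]
  ]
}}

```text
clock: 8.18
position: [0.5284, -0.1411, 0.177]
tool_rot: [-3.14, 0.001, 0.01]
force: [0.3, -0.5, -1.2]
grip_width: 0.0539
```

Call:
{"method": "arm_command", "body": {
  "deltas": [
    [0,-0.07,-0.25,0,0,0,0],
    [0,-0.15,-0.6,0,0,0,0],
    [0,-0.25,-0.9,0,0,0,0],
    [0,-0.25,-0.95,0,0,0,0],
    [0,-0.25,-0.95,0,0,0,0]
  ]
}}

```text
clock: 8.8
position: [0.4911, -0.0032, 0.1772]
tool_rot: [3.141, 0.0, 0.005]
force: [-0.6, -0.5, -0.1]
grip_width: 0.0537
```

```bash
python3 - <<'E'
from h import *
look("11",(280,140,130,150),(270,170,130,150),3)
E
```

```text
8.8 [ 0.49110643 -0.00316136  0.17720934] [3.14140676e+00 4.81686459e-04 4.53034177e-03] [-0.5731231  -0.48826076 -0.13121514] 0.05372855573473274
```

View pics/ab11.png

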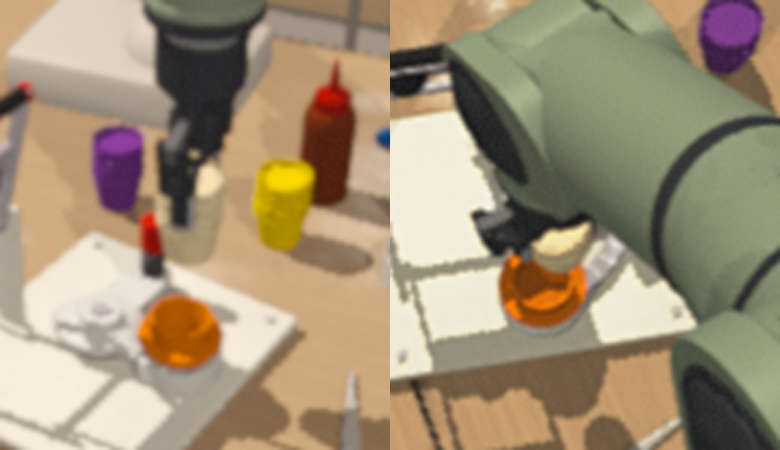

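```bash
python3 - <<'E'
from h import *
go(.491,.010,.140,0)
go(.491,.010,.1405,0,[.4911,-.0032,.1772,np.pi,0,.0045])
E
```

```text
d [-0.001 -0.094  0.248] r [0.001 0.001 0.003]
d [-0.    -0.088  0.245] r [ 0.    -0.     0.006]
```

Call:
{"method": "arm_command", "body": {
  "deltas": [
    [0,0,-0.04,0.05,0,0,0],
    [0,0,-0.088,0.15,0,0,0],
    [0,0,-0.088,0.26,0,0,0],
    [0,0,-0.088,0.26,0,0,0],
    [0,0,-0.088,0.26,0,0,0]
  ]
}}

```text
clock: 9.52
position: [0.491, 0.0104, 0.1386]
tool_rot: [-3.142, 0.0, 0.004]
force: [0.7, 0.7, -0.6]
grip_width: 0.0537
```

```bash
python3 - <<'E'
from h import *
look("12",(310,170,65,100),(285,195,65,100),6)
E
```

```text
9.525 [0.49098722 0.01044213 0.13858673] [-3.14154279e+00  2.35093500e-04  4.30039123e-03] [ 0.65748439  0.66336124 -0.57170517] 0.05369654202645871
```

View pics/ab12.png

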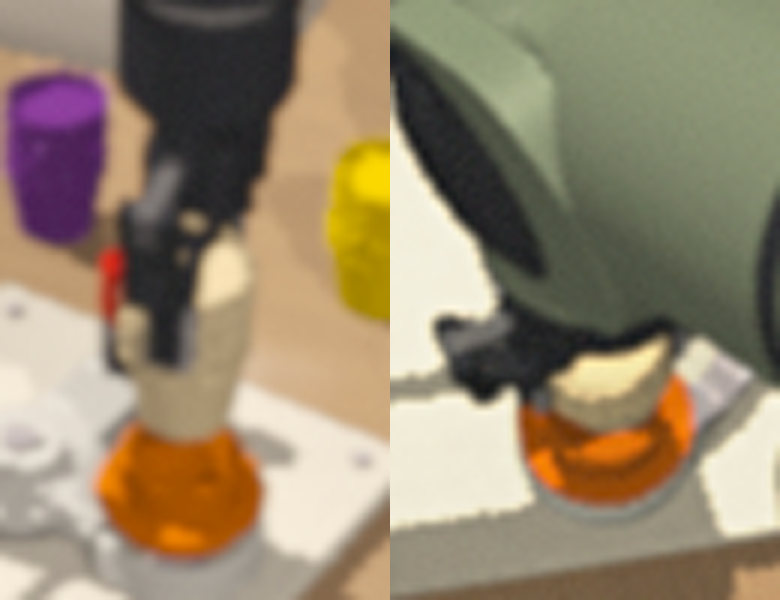

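```bash
python3 - <<'E'
from h import *
s=cv2.imread("pics/side12.png");t=cv2.imread("pics/top12.png")
hs=cv2.cvtColor(s,cv2.COLOR_BGR2HSV);ht=cv2.cvtColor(t,cv2.COLOR_BGR2HSV)
mo=cv2.inRange(hs,(4,170,60),(18,255,255))
print("side cradle rows")
for r in range(240,266,2):
    c=np.where(mo[r,315:365])[0]+315
    if len(c): print(r,c.min(),c.max(),(c.min()+c.max())/2)
mt=cv2.inRange(ht,(4,170,60),(18,255,255))
print("top")
for r in range(258,284,2):
    c=np.where(mt[r,295:345])[0]+295
    if len(c): print(r,c.min(),c.max(),(c.min()+c.max())/2)
print("side sleeve gray profile")
for r in (228,232,236,239): print(r,s[r,326:358,1].tolist(), hs[r,326:358,1].tolist())
for x,y in((.491,.0104),(.495,.0104)):
  for z in(.06,.09,.11,.13): print(x,z,proj("side",[x,y,z]).round(1),proj("top",[x,y,z]).round(1))
E
```

```text
side cradle rows
242 331 347 339.0
244 330 349 339.5
246 329 350 339.5
248 327 351 339.0
250 327 352 339.5
252 327 352 339.5
254 328 352 340.0
256 329 351 340.0
258 331 349 340.0
260 333 347 340.0
262 340 341 340.5
top
258 332 332 332.0
260 331 333 332.0
262 330 334 332.0
264 307 334 320.5
266 307 334 320.5
268 308 334 321.0
270 308 333 320.5
272 309 332 320.5
274 310 330 320.0
276 312 327 319.5
278 319 323 321.0
side sleeve gray profile
228 [182, 131, 87, 112, 148, 149, 132, 112, 87, 56, 41, 34, 39, 58, 90, 110, 124, 141, 151, 151, 151, 152, 150, 146, 147, 161, 175, 182, 181, 180, 178, 176] [31, 31, 40, 76, 81, 81, 82, 72, 60, 34, 0, 14, 12, 20, 19, 30, 52, 73, 81, 82, 84, 83, 82, 83, 84, 80, 80, 81, 85, 85, 89, 90]
232 [204, 184, 159, 140, 123, 121, 127, 131, 133, 131, 127, 123, 121, 126, 133, 139, 145, 150, 153, 152, 151, 149, 147, 154, 173, 185, 188, 186, 183, 182, 181, 179] [22, 24, 26, 25, 37, 59, 78, 85, 84, 80, 83, 81, 79, 72, 65, 70, 79, 81, 83, 83, 83, 84, 83, 79, 72, 72, 72, 75, 79, 80, 81, 81]
236 [209, 209, 210, 209, 208, 197, 174, 149, 139, 136, 137, 143, 143, 146, 148, 149, 148, 149, 149, 148, 147, 145, 166, 204, 227, 234, 234, 231, 225, 217, 209, 201] [21, 22, 21, 22, 23, 26, 40, 66, 81, 84, 84, 81, 83, 83, 82, 83, 84, 84, 83, 84, 83, 81, 62, 40, 32, 30, 30, 32, 36, 40, 47, 55]
239 [209, 207, 199, 180, 152, 127, 119, 127, 135, 134, 137, 139, 143, 145, 148, 147, 149, 150, 149, 148, 146, 158, 188, 215, 229, 233, 234, 234, 235, 233, 233, 233] [22, 23, 22, 23, 27, 40, 71, 86, 87, 84, 85, 82, 85, 84, 82, 82, 84, 84, 83, 82, 83, 66, 44, 36, 31, 30, 30, 30, 30, 30, 29, 29]
0.491 0.06 [341.3 253.5] [320.3 266.2]
0.491 0.09 [341.7 245.1] [320.2 263. ]
0.491 0.11 [342.  239.4] [320.2 260.9]
0.491 0.13 [342.3 233.5] [320.1 258.6]
0.495 0.06 [339.9 253.2] [319.7 264.9]
0.495 0.09 [340.3 244.8] [319.7 261.7]
0.495 0.11 [340.6 239. ] [319.6 259.5]
0.495 0.13 [340.8 233.1] [319.6 257.2]
```

```bash
python3 - <<'E'
from h import *
t=cv2.imread("pics/top12.png");ht=cv2.cvtColor(t,cv2.COLOR_BGR2HSV)
for r in (256,258,260,262,264): print(r,list(zip(range(306,338),ht[r,306:338,1].tolist())))
E
```

```text
256 [(306, 14), (307, 19), (308, 17), (309, 13), (310, 7), (311, 20), (312, 41), (313, 75), (314, 87), (315, 96), (316, 91), (317, 77), (318, 73), (319, 75), (320, 75), (321, 74), (322, 76), (323, 76), (324, 75), (325, 76), (326, 80), (327, 89), (328, 98), (329, 91), (330, 90), (331, 84), (332, 67), (333, 52), (334, 39), (335, 36), (336, 40), (337, 41)]
258 [(306, 7), (307, 19), (308, 0), (309, 14), (310, 31), (311, 82), (312, 91), (313, 92), (314, 92), (315, 88), (316, 83), (317, 79), (318, 78), (319, 78), (320, 80), (321, 79), (322, 77), (323, 83), (324, 85), (325, 92), (326, 94), (327, 92), (328, 86), (329, 81), (330, 101), (331, 161), (332, 192), (333, 146), (334, 80), (335, 38), (336, 29), (337, 25)]
260 [(306, 39), (307, 13), (308, 5), (309, 10), (310, 26), (311, 51), (312, 86), (313, 90), (314, 95), (315, 94), (316, 95), (317, 92), (318, 91), (319, 89), (320, 93), (321, 91), (322, 93), (323, 96), (324, 92), (325, 92), (326, 87), (327, 89), (328, 85), (329, 102), (330, 156), (331, 213), (332, 255), (333, 222), (334, 141), (335, 54), (336, 20), (337, 18)]
262 [(306, 64), (307, 144), (308, 136), (309, 67), (310, 30), (311, 66), (312, 95), (313, 93), (314, 90), (315, 87), (316, 89), (317, 90), (318, 90), (319, 91), (320, 92), (321, 88), (322, 91), (323, 91), (324, 90), (325, 91), (326, 87), (327, 86), (328, 99), (329, 157), (330, 231), (331, 249), (332, 247), (333, 255), (334, 195), (335, 111), (336, 31), (337, 19)]
264 [(306, 117), (307, 211), (308, 233), (309, 197), (310, 193), (311, 201), (312, 205), (313, 162), (314, 124), (315, 107), (316, 100), (317, 89), (318, 93), (319, 88), (320, 90), (321, 88), (322, 86), (323, 87), (324, 83), (325, 84), (326, 86), (327, 105), (328, 147), (329, 222), (330, 247), (331, 245), (332, 245), (333, 254), (334, 209), (335, 122), (336, 37), (337, 16)]
```

Both views put the sleeve foot within about 1.5 mm of the cradle axis: side columns 340.2 vs 339.7, top 320.3 vs 320.6. Lowering.

Call:
{"method": "arm_command", "body": {
  "deltas": [
    [0,0.005,0,0.06,0,0,0],
    [0,0.005,0,0.14,0,0,0],
    [0,0.005,0,0.22,0,0,0],
    [0,0.005,0,0.27,0,0,0],
    [0,0.005,0,0.27,0,0,0]
  ]
}}

```text
clock: 10.25
position: [0.4913, 0.0103, 0.0974]
tool_rot: [3.142, 0.001, 0.004]
force: [-0.4, 0.6, -0.2]
grip_width: 0.0537
```

```bash
python3 - <<'E'
from h import *
look("13",(310,170,65,100),(285,195,65,100),6)
E
```

```text
10.25 [0.49131132 0.01034542 0.09740957] [3.14150678e+00 1.27900161e-03 4.36911936e-03] [-0.43284812  0.63618772 -0.18530956] 0.05370679743141205
```

View pics/ab13.png

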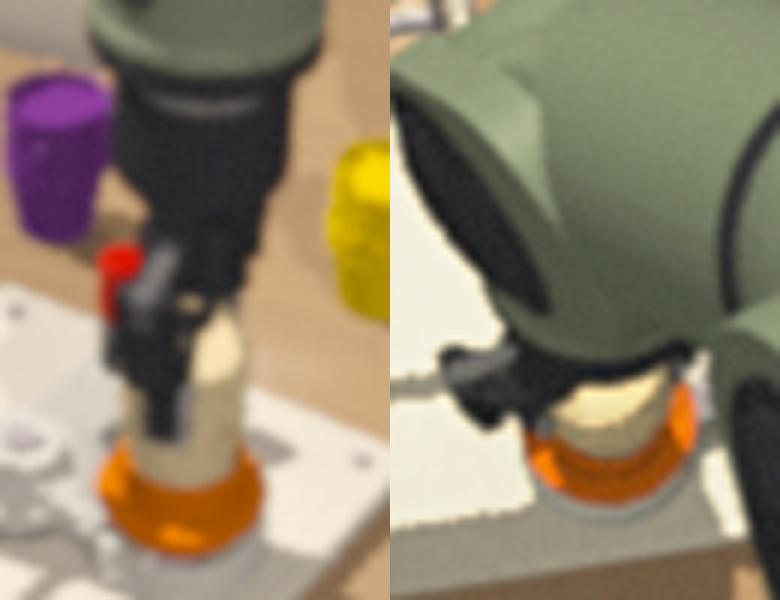

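The foot is inside the cradle mouth with no contact force. I'll lower gently.

Call:
{"method": "arm_command", "body": {
  "deltas": [
    [0,0,0,0.03,0,0,0],
    [0,0,0,0.05,0,0,0],
    [0,0,0,0.05,0,0,0]
  ]
}}

```text
clock: 10.72
position: [0.4916, 0.0103, 0.0904]
tool_rot: [3.142, 0.0, 0.004]
force: [0.3, -0.1, -0.2]
grip_width: 0.0538
```

Call:
{"method": "arm_command", "body": {
  "deltas": [
    [0,0,0,0.01,0,0,0],
    [0,0,0,0.01,0,0,0]
  ]
}}

```text
clock: 10.98
position: [0.4917, 0.0104, 0.089]
tool_rot: [-3.142, 0.0, 0.004]
force: [-0.1, 0.8, -0.1]
grip_width: 0.0539
```

Call:
{"method": "arm_command", "body": {
  "deltas": [
    [0,0,0,0.01,0,0,0],
    [0,0,0,0.01,0,0,0]
  ]
}}

```text
clock: 11.22
position: [0.4917, 0.0104, 0.0875]
tool_rot: [-3.142, 0.0, 0.004]
force: [-1.9, 1.6, -0.2]
grip_width: 0.0538
```

Call:
{"method": "arm_command", "body": {
  "deltas": [
    [0,0.01,0,0.007,0,0,0],
    [0,0.01,0,0.007,0,0,0]
  ]
}}

```text
clock: 11.48
position: [0.4931, 0.0105, 0.0864]
tool_rot: [-3.141, 0.0, 0.004]
force: [-1.2, 2.2, 0.3]
grip_width: 0.0539
```

```bash
python3 - <<'E'
from h import *
look("14",(310,170,65,100),(285,195,65,100),6)
E
```

```text
11.475 [0.49313415 0.01045451 0.08644824] [-3.14148773e+00  3.35244720e-04  4.34607363e-03] [-1.20906012  2.22606107  0.27778152] 0.053898155634844076
```

View pics/ab14.png

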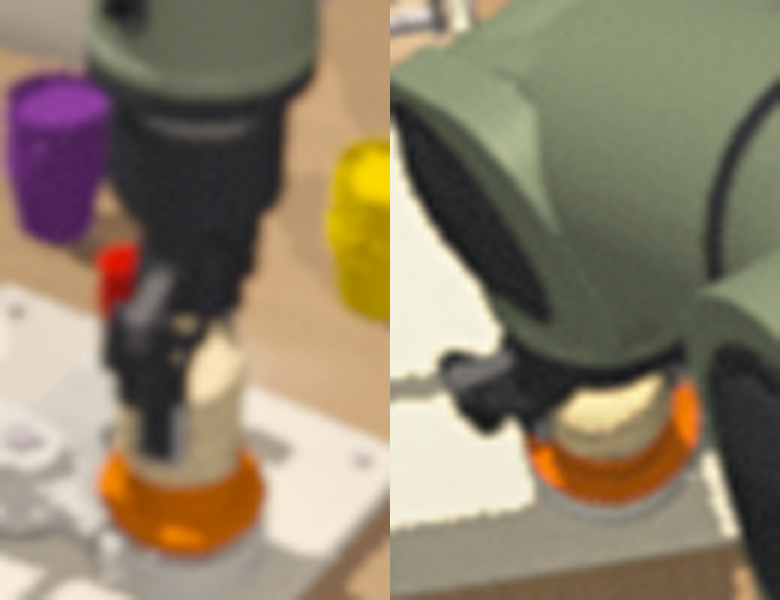

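Call:
{"method": "arm_command", "body": {
  "deltas": [
    [0,-0.003,-0.008,0.008,0,0,0],
    [0,-0.003,-0.008,0.008,0,0,0]
  ]
}}

```text
clock: 11.82
position: [0.493, 0.0114, 0.0855]
tool_rot: [3.141, -0.001, 0.004]
force: [-0.9, -0.6, 4.7]
grip_width: 0.0538
```

Call:
{"method": "arm_command", "body": {
  "deltas": [
    [0,0,0,0.007,0,0,0],
    [0,0,0,0.007,0,0,0]
  ]
}}

```text
clock: 12.08
position: [0.493, 0.0113, 0.0846]
tool_rot: [3.141, -0.001, 0.004]
force: [-1.2, -0.6, 6.9]
grip_width: 0.0538
```

The foot is on the floor of the cradle at about 7 N, below the 10 N sliding force. I'll ease off and release.

Call:
{"method": "arm_command", "body": {
  "deltas": [
    [0,0,0,-0.006,0,0,0],
    [0.4,0,0,-0.006,0,0,0],
    [0.7,0,0,-0.006,0,0,0],
    [1,0,0,-0.006,0,0,0],
    [1,0,0,-0.006,0,0,0]
  ]
}}

```text
clock: 12.7
position: [0.4928, 0.0116, 0.0852]
tool_rot: [-3.142, -0.0, 0.004]
force: [0.1, -0.2, -0.4]
grip_width: 0.0854
```

Call:
{"method": "arm_command", "body": {
  "deltas": [
    [1,0,0,-0.2,0,0,0],
    [1,0,0,-0.5,0,0,0],
    [1,0,0,-0.9,0,0,0],
    [1,0,0,-0.9,0,0,0]
  ]
}}

```text
clock: 13.2
position: [0.4947, 0.0117, 0.2241]
tool_rot: [-3.141, -0.007, 0.004]
force: [0.5, 0.6, -1.3]
grip_width: 0.0857
```

```bash
python3 - <<'E'
from h import *
look("15",(290,150,110,130),(265,175,110,130),3.5)
E
```

```text
13.2 [0.49465833 0.0116982  0.22406026] [-3.1411055  -0.00669602  0.00395826] [ 0.54787355  0.56169759 -1.28198661] 0.08569307564579874
```

View pics/ab15.png

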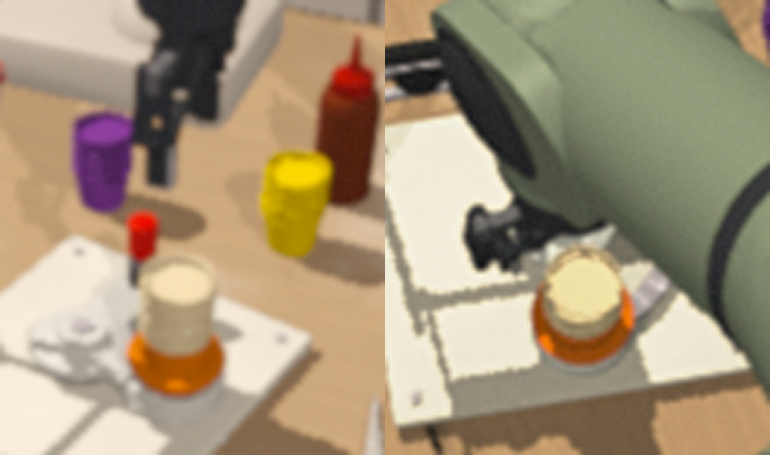

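The sleeve stands upright in the cradle (side crop (177,310), top crop (585,290)) with the orange ring still raised. Next is the plunger.

```bash
python3 - <<'E'
from h import *
go(.562,-.0973,.15,1.35)
E
```

```text
d [0.458 0.727 0.47 ] r [ 1.000e-03 -1.000e-03 -1.713e+00]
```

Call:
{"method": "arm_command", "body": {
  "deltas": [
    [1,0.1,0.18,0,0,0,-0.23],
    [1,0.25,0.4,0,0,0,-0.46],
    [1,0.45,0.73,0,0,0,-0.69],
    [1,0.45,0.73,0,0,0,-0.92],
    [1,0.45,0.73,0,0,0,-0.92]
  ]
}}

```text
clock: 13.92
position: [0.56, -0.0978, 0.2185]
tool_rot: [-3.139, 0.001, 0.725]
force: [0.6, -0.1, 0.1]
grip_width: 0.0852
```

Call:
{"method": "arm_command", "body": {
  "deltas": [
    [1,0,0,0.1,0,0,-0.2],
    [1,0,0,0.2,0,0,-0.42],
    [1,0,0,0.35,0,0,-0.63],
    [1,0,0,0.45,0,0,-0.79],
    [1,0,0,0.45,0,0,-0.79],
    [1,0,0,0.45,0,0,-0.79]
  ]
}}

```text
clock: 14.68
position: [0.5608, -0.0972, 0.153]
tool_rot: [3.142, -0.0, 1.343]
force: [-0.2, -0.2, 0.6]
grip_width: 0.0853
```

```bash
python3 - <<'E'
from h import *
look("16",(280,130,110,130),(290,150,110,130),3.5)
go(.562,-.0973,.05,1.35)
E
```

```text
14.675 [ 0.56078547 -0.09722502  0.15304505] [ 3.14150801e+00 -6.38520392e-05  1.34296165e+00] [-0.1905962  -0.16490702  0.62483266] 0.08527699533803167
d [0.002 0.006 0.689] r [ 0.001  0.    -0.007]
```

View pics/ab16.png

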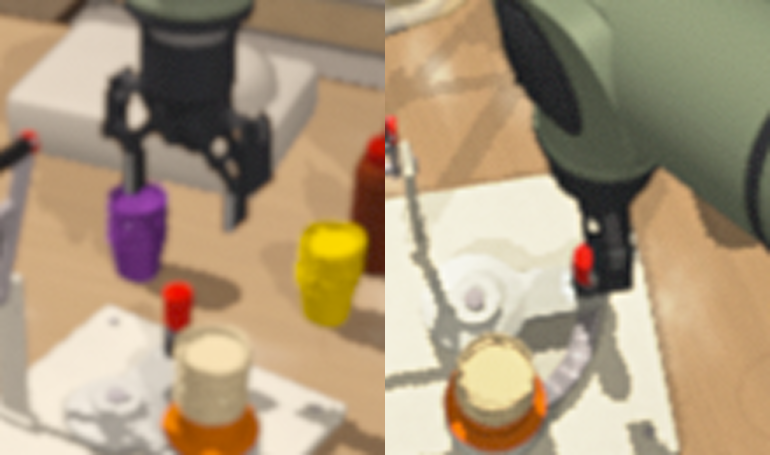

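```bash
python3 - <<'E'
from h import *
for k in(-.046,.046):
  p=np.array([.5608,-.0972,.189])+k*np.array([.9744,-.2255,0]);print(proj("top",p),proj("side",p))
print(proj("top",[.562,-.0973,.095]),proj("side",[.562,-.0973,.095]))
t=cv2.imread("pics/top16.png")
crop(t,325,195,50,50,10,"pics/a.png")
E
```

```text
[352.50089381 228.91502238] [346.88068046 193.80739112]
[346.32342412 195.31086899] [319.44254065 183.12846649]
[347.7701885  224.43873691] [331.80954506 215.59364301]
```

View pics/a.png

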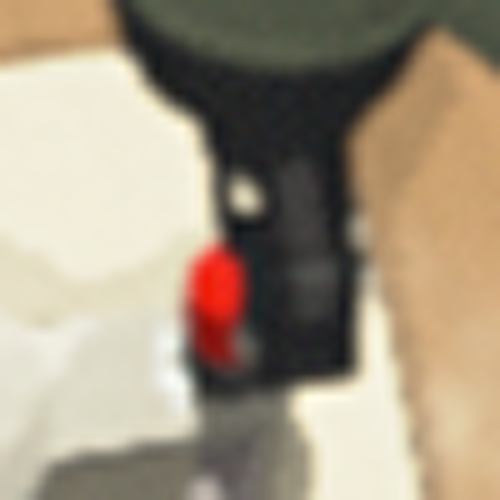

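The finger and knob positions match the projections within about 1 px. Descending on the knob.

Call:
{"method": "arm_command", "body": {
  "deltas": [
    [1,0,0.01,0.2,0,0,0],
    [1,0,0.01,0.4,0,0,0],
    [1,0,0.01,0.55,0,0,0],
    [1,0,0.01,0.68,0,0,0],
    [1,0,0.01,0.68,0,0,0]
  ]
}}

```text
clock: 15.4
position: [0.5617, -0.0978, 0.0499]
tool_rot: [-3.14, 0.0, 1.347]
force: [-0.5, -0.3, -0.3]
grip_width: 0.0853
```

```bash
python3 - <<'E'
from h import *
look("17",(290,160,80,100),(305,170,80,100),4.8)
E
```

```text
15.4 [ 0.56169857 -0.09782855  0.0499011 ] [-3.14006855e+00  1.92691646e-04  1.34668176e+00] [-0.52001398 -0.25105265 -0.32570888] 0.08530793756646995
```

View pics/ab17.png

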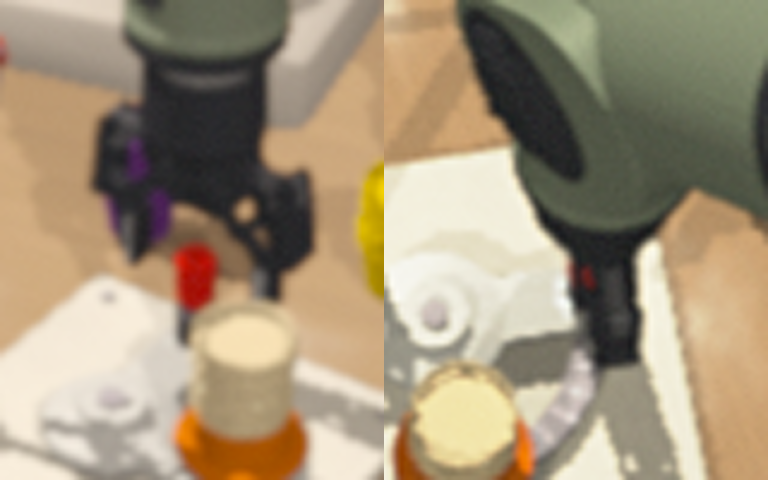

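Call:
{"method": "arm_command", "body": {
  "deltas": [
    [0.3,0,0,0,0,0,0],
    [-0.2,0,0,0,0,0,0],
    [-0.6,0,0,0,0,0,0],
    [-0.6,0,0,0,0,0,0],
    [-0.6,0,0,0,0,0,0],
    [-0.6,0,0,0,0,0,0]
  ],
  "newtons": 40
}}

```text
clock: 16.25
position: [0.5626, -0.0981, 0.0512]
tool_rot: [3.141, 0.0, 1.347]
force: [-1.0, 0.1, 5.8]
grip_width: 0.0253
```

```bash
python3 - <<'E'
from h import *
look("18",(290,160,80,100),(305,170,80,100),4.8)
E
```

```text
16.25 [ 0.56255294 -0.09808574  0.05117007] [3.14076928e+00 8.15906425e-06 1.34721229e+00] [-0.99962838  0.08956733  5.80482797] 0.02528979247370488
```

View pics/ab18.png

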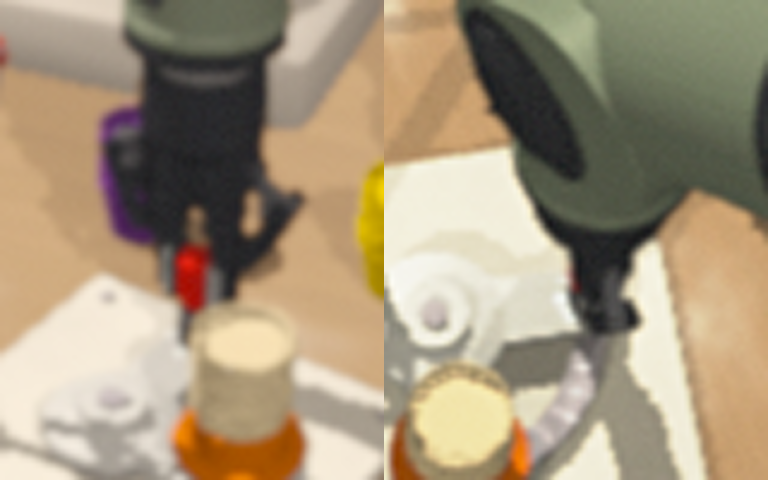

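The knob is gripped at 25 mm. Lifting the plunger.

Call:
{"method": "arm_command", "body": {
  "deltas": [
    [-0.6,0,0,-0.04,0,0,0],
    [-0.6,0,0,-0.09,0,0,0],
    [-0.6,0,0,-0.125,0,0,0],
    [-0.6,0,0,-0.125,0,0,0],
    [-0.6,0,0,-0.125,0,0,0]
  ]
}}

```text
clock: 16.98
position: [0.5621, -0.098, 0.0693]
tool_rot: [-3.142, -0.0, 1.347]
force: [0.4, 0.2, -7.3]
grip_width: 0.0253
```

```bash
python3 - <<'E'
from h import *
look("19",(290,160,80,100),(305,170,80,100),4.8)
E
```

```text
16.975 [ 0.56213057 -0.09798876  0.06933224] [-3.14150211e+00 -4.46432471e-05  1.34732895e+00] [ 0.38147851  0.2340505  -7.29289735] 0.02530245429622946
```

View pics/ab19.png

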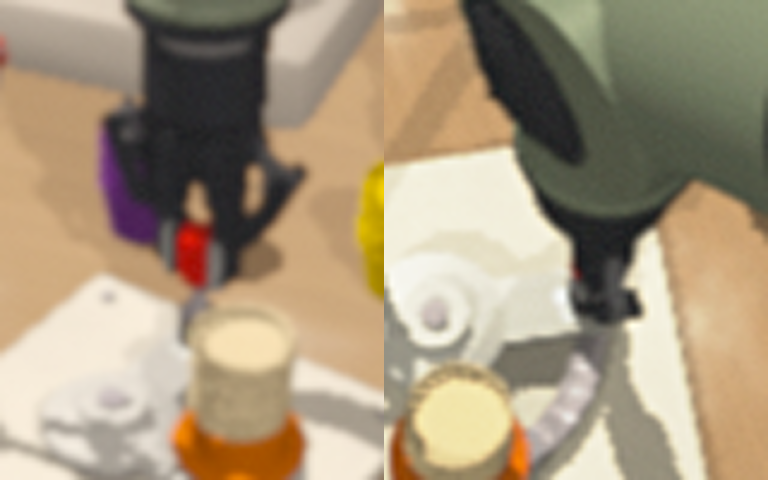

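The plunger is up about 18 mm and the force is −7.3 N, which fits the spring. Next I swing along the 90 mm arc. In tool axes, tx = 0.6(1−cos φ) and ty = −0.6 sin φ.

Call:
{"method": "arm_command", "body": {
  "deltas": [
    [-0.6,0.002,-0.052,0,0,0,0],
    [-0.6,0.013,-0.125,0,0,0,0],
    [-0.6,0.036,-0.205,0,0,0,0],
    [-0.6,0.08,-0.3,0,0,0,0],
    [-0.6,0.08,-0.3,0,0,0,0]
  ]
}}

```text
clock: 17.7
position: [0.5205, -0.0762, 0.0696]
tool_rot: [-3.141, 0.0, 1.348]
force: [1.4, -0.3, -6.1]
grip_width: 0.0252
```

```bash
python3 - <<'E'
from h import *
look("20",(270,160,110,130),(265,170,110,130),3.5)
E
```

```text
17.7 [ 0.52053895 -0.0761855   0.06958748] [-3.14145460e+00  3.04075125e-04  1.34776798e+00] [ 1.39109608 -0.3133554  -6.10548105] 0.02522133576908159
```

View pics/ab20.png

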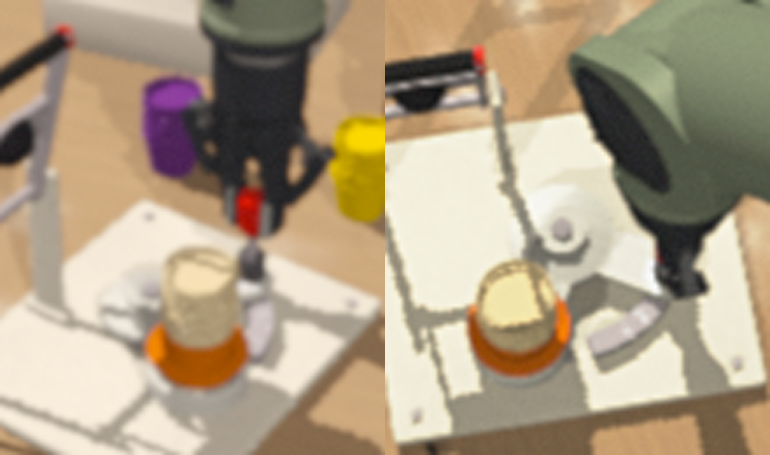

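Call:
{"method": "arm_command", "body": {
  "deltas": [
    [-0.6,0.027,-0.045,0,0,0,0],
    [-0.6,0.06,-0.086,0,0,0,0],
    [-0.6,0.134,-0.16,0,0,0,0],
    [-0.6,0.22,-0.22,0,0,0,0],
    [-0.6,0.315,-0.264,0,0,0,0],
    [-0.6,0.395,-0.287,0,0,0,0],
    [-0.6,0.395,-0.287,0,0,0,0]
  ]
}}

```text
clock: 18.68
position: [0.4933, -0.0085, 0.0698]
tool_rot: [3.14, -0.001, 1.347]
force: [6.4, -3.9, -6.3]
grip_width: 0.0255
```

```bash
python3 - <<'E'
from h import *
look("21",(240,150,130,130),(240,170,130,130),3)
# estimate angle from tcp about origin
s=telemetry.observe();d=s['position'][:2]-np.array([.5817,-.0102]);print(np.linalg.norm(d),np.degrees(np.arctan2(d[1],d[0])+.2186))
E
```

```text
18.675 [ 0.49334734 -0.00854063  0.06976855] [ 3.13951291e+00 -6.57648675e-04  1.34744363e+00] [ 6.42031754 -3.9435964  -6.26695492] 0.02547819911530354
0.08836443031308625 191.7235353430733
```

View pics/ab21.png

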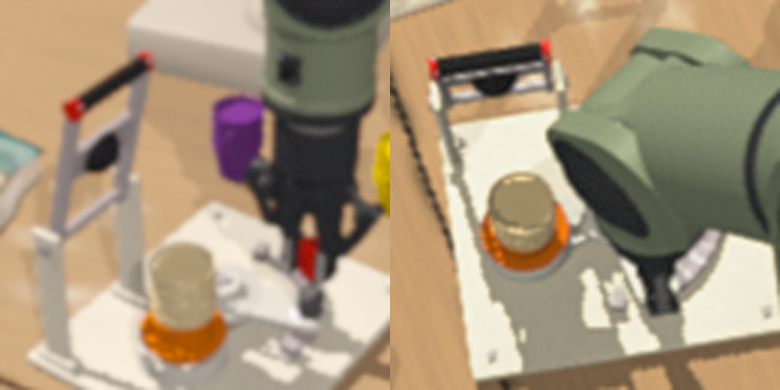

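Call:
{"method": "arm_command", "body": {
  "deltas": [
    [-0.6,0.03,0.008,0,0,0,0],
    [-0.6,0.062,0.01,0,0,0,0],
    [-0.6,0.095,0.008,0,0,0,0],
    [-0.6,0.125,0.002,0,0,0,0],
    [-0.6,0.125,0.002,0,0,0,0],
    [-0.6,0.125,0.002,0,0,0,0]
  ]
}}

```text
clock: 19.52
position: [0.4948, 0.0089, 0.0688]
tool_rot: [-3.138, 0.001, 1.347]
force: [-8.4, -1.8, -6.6]
grip_width: 0.0253
```

```bash
python3 - <<'E'
from h import *
look("22",(240,150,130,130),(240,170,130,130),3)
s=telemetry.observe();d=s['position'][:2]-np.array([.5825,-.0102]);print(np.linalg.norm(d),np.degrees(np.arctan2(d[1],d[0])+.2186))
E
```

```text
19.525 [0.49482627 0.00891385 0.0688207 ] [-3.13821071e+00  1.47491896e-03  1.34683139e+00] [-8.36146913 -1.84321307 -6.58728425] 0.025285024015861572
0.08973202950706612 180.21394178029638
```

View pics/ab22.png

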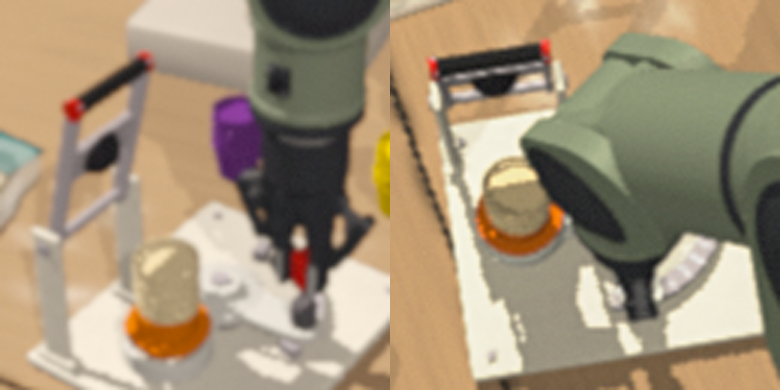

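```bash
cat >> h.py <<'E'
def cradle(tag):
    out=[]
    for n in("side","top"):
        im=cv2.imread(f"pics/{n}{tag}.png");m=cv2.inRange(cv2.cvtColor(im,cv2.COLOR_BGR2HSV),(4,170,60),(18,255,255))
        m[:200]=0;m[310:]=0;m[:,:250]=0;m[:,390:]=0
        k,lab,st,ce=cv2.connectedComponentsWithStats(m);i=1+np.argmax(st[1:,4])
        x,y,w,h,a=st[i];out.append((x+(w-1)/2,w,y,y+h-1,ce[i].round(1)))
    return out
E
python3 - <<'E'
from h import *
for t in("0","15","20","21","22"): print(t,cradle(t))
# column constraints: solve cradle xy at z=.08 (flange) from columns of both views
from scipy.optimize import fsolve
for t in("15","20","21","22"):
    a,b=cradle(t)
    f=lambda p:[proj("side",[p[0],p[1],.075])[0]-a[0],proj("top",[p[0],p[1],.075])[0]-b[0]]
    p=fsolve(f,[.5,.01]);d=p-np.array([.582,-.0102]);print(t,p,np.linalg.norm(d),180-(np.degrees(np.arctan2(d[1],d[0])+.2186)))
E
```

```text
0 [(np.float64(339.5), np.int32(26), np.int32(239), np.int32(262), array([339.7, 250.4])), (np.float64(320.5), np.int32(28), np.int32(251), np.int32(278), array([320.5, 264.6]))]
15 [(np.float64(339.5), np.int32(26), np.int32(246), np.int32(262), array([339.7, 254.7])), (np.float64(321.5), np.int32(28), np.int32(259), np.int32(278), array([321.5, 270.9]))]
20 [(np.float64(325.5), np.int32(28), np.int32(253), np.int32(270), array([325.7, 262.3])), (np.float64(303.0), np.int32(29), np.int32(256), np.int32(276), array([303.8, 268.8]))]
21 [(np.float64(301.0), np.int32(27), np.int32(255), np.int32(270), array([300.7, 262.9])), (np.float64(285.0), np.int32(29), np.int32(238), np.int32(259), array([285.1, 251.8]))]
22 [(np.float64(295.5), np.int32(28), np.int32(253), np.int32(268), array([295.6, 261.2])), (np.float64(283.0), np.int32(29), np.int32(237), np.int32(254), array([282.8, 247.2]))]
15 [0.49941596 0.00351261] 0.08371475497648204 -3.0972315108022315
20 [0.52287409 0.04708279] 0.08232369731343177 31.56804106067534
21 [0.58139586 0.07621294] 0.0864150534971959 77.07457843047409
22 [0.59772629 0.07582803] 0.08745363601846762 87.83466937903397
```

Call:
{"method": "arm_command", "body": {
  "deltas": [
    [-0.6,0,-0.006,0,0,0,0],
    [-0.6,0,-0.006,0.03,0,0,0],
    [-0.6,0,-0.006,0.06,0,0,0],
    [-0.6,0,-0.006,0.06,0,0,0]
  ]
}}

```text
clock: 20.12
position: [0.4952, 0.0097, 0.0613]
tool_rot: [-3.141, 0.001, 1.348]
force: [-14.1, 0.0, 28.7]
grip_width: 0.0255
```

The pin rests on the sector just beside the notch. I'll ease up and move slightly further round.

Call:
{"method": "arm_command", "body": {
  "deltas": [
    [-0.6,0,0,-0.015,0,0,0],
    [-0.6,0,-0.008,-0.015,0,0,0],
    [-0.6,0,-0.008,-0.015,0,0,0]
  ]
}}

```text
clock: 20.5
position: [0.495, 0.0098, 0.0627]
tool_rot: [3.141, -0.0, 1.347]
force: [1.4, -0.1, -5.8]
grip_width: 0.0252
```

Call:
{"method": "arm_command", "body": {
  "deltas": [
    [-0.6,0.007,0,0,0,0,0],
    [-0.6,0.014,0,0,0,0,0],
    [-0.6,0.014,0,0,0,0,0]
  ]
}}

```text
clock: 20.88
position: [0.4952, 0.0114, 0.0627]
tool_rot: [3.141, 0.0, 1.347]
force: [2.1, -4.0, -5.1]
grip_width: 0.0254
```

Call:
{"method": "arm_command", "body": {
  "deltas": [
    [-0.6,0.008,0,0,0,0,0],
    [-0.6,0.016,0,0,0,0,0],
    [-0.6,0.016,0,0,0,0,0]
  ]
}}

```text
clock: 21.25
position: [0.4954, 0.0131, 0.0626]
tool_rot: [-3.141, 0.001, 1.346]
force: [2.0, -8.0, -5.7]
grip_width: 0.0251
```

```bash
python3 - <<'E'
from h import *
look("23",(280,200,65,80),(290,210,65,80),6)
print(cradle("23"))
E
```

```text
21.25 [0.49542835 0.01305827 0.06259041] [-3.14133020e+00  1.12812375e-03  1.34567933e+00] [ 2.038051  -8.0408475 -5.6554842] 0.025058462229159553
[(np.float64(294.5), np.int32(28), np.int32(252), np.int32(268), array([294.3, 260.7])), (np.float64(282.5), np.int32(28), np.int32(236), np.int32(252), array([281.5, 246.8]))]
```

View pics/ab23.png

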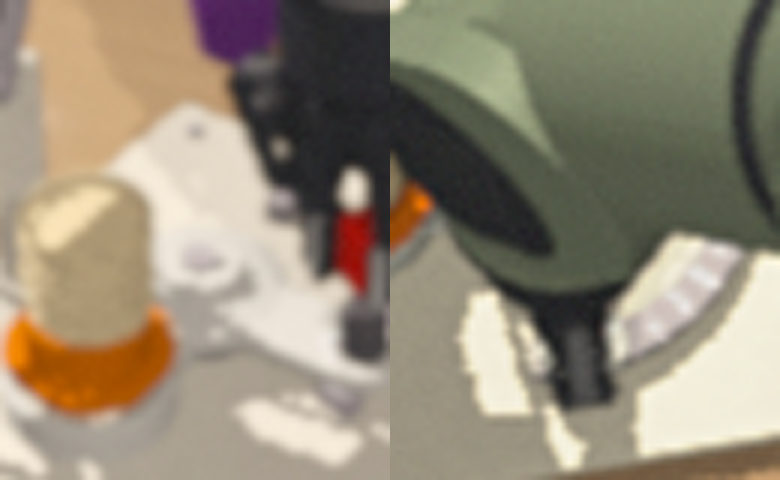

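```bash
python3 - <<'E'
from h import *
o=np.array([.582,-.0098]);c,s=np.cos(-.2186),np.sin(-.2186);R=np.array([[c,-s],[s,c]])
def P(deg,z=.075):
    f=np.radians(deg);l=.09*np.array([-np.cos(f),np.sin(f)]);return [proj(n,[*(o+R@l),z])[0] for n in("side","top")]
m0=(339.5,320.6)
b=np.array(m0)-P(0);print("bias",b)
for d in(78,86,88,90,91.7,94): print(d,(np.array(P(d))+b).round(2))
E
```

```text
bias [-1.01208664  0.53457827]
78 [298.88 283.96]
86 [294.76 282.67]
88 [293.79 282.45]
90 [292.85 282.27]
91.7 [292.07 282.14]
94 [291.04 282.02]
```

By the cradle's column (294.4 vs about 292.9 expected) the turret is only near 87°, so the pin was dragging on the sector. I'll raise the plunger again and go a little further.

Call:
{"method": "arm_command", "body": {
  "deltas": [
    [-0.6,0,0,-0.04,0,0,0],
    [-0.6,0,0,-0.04,0,0,0],
    [-0.6,0,0,-0.04,0,0,0]
  ]
}}

```text
clock: 21.72
position: [0.4954, 0.0134, 0.0686]
tool_rot: [-3.141, 0.001, 1.346]
force: [2.1, -5.9, -6.4]
grip_width: 0.0255
```

```bash
python3 - <<'E'
from h import *
look("24",(280,200,65,80),(290,210,65,80),6)
print(cradle("24"))
E
```

```text
21.725 [0.49541066 0.01335074 0.06864164] [-3.14136444e+00  8.27220877e-04  1.34620360e+00] [ 2.11512019 -5.9358786  -6.38139449] 0.025464553076960106
[(np.float64(294.0), np.int32(27), np.int32(252), np.int32(268), array([294.3, 260.6])), (np.float64(282.5), np.int32(28), np.int32(236), np.int32(252), array([281.5, 246.6]))]
```

View pics/ab24.png

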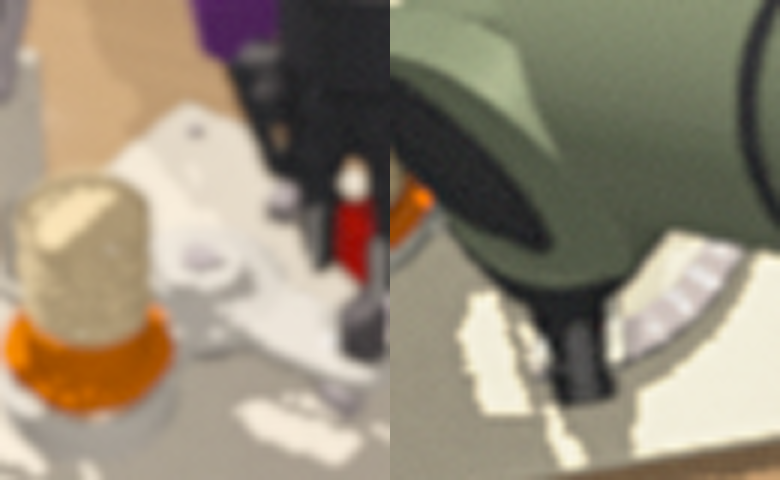

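The tangential force rises steadily with no turret motion, so this is the end stop (1.60 rad). The notch should lie about 2.7 mm back from first contact, at y ≈ 0.0075. I'll back up there, then lower.

Call:
{"method": "arm_command", "body": {
  "deltas": [
    [-0.6,-0.02,0,0,0,0,0],
    [-0.6,-0.036,0,0,0,0,0],
    [-0.6,-0.036,0,0,0,0,0]
  ]
}}

```text
clock: 22.2
position: [0.4947, 0.0094, 0.0688]
tool_rot: [3.141, -0.001, 1.348]
force: [4.7, 2.6, -6.9]
grip_width: 0.0251
```

Call:
{"method": "arm_command", "body": {
  "deltas": [
    [-0.6,0,0,0.03,0,0,0],
    [-0.6,0,0,0.055,0,0,0],
    [-0.6,0,0,0.055,0,0,0]
  ]
}}

```text
clock: 22.58
position: [0.495, 0.0095, 0.0614]
tool_rot: [3.14, -0.001, 1.348]
force: [-3.5, 4.1, 23.3]
grip_width: 0.0253
```

```bash
python3 - <<'E'
from h import *
look("25",(280,200,65,80),(290,210,65,80),6)
print(cradle("25"))
E
```

```text
22.575 [0.49495888 0.00952353 0.06135013] [ 3.14013682e+00 -5.59615887e-04  1.34798319e+00] [-3.52636166  4.0743395  23.25971225] 0.02529895743653042
[(np.float64(295.5), np.int32(28), np.int32(252), np.int32(268), array([295.4, 261.1])), (np.float64(283.0), np.int32(29), np.int32(237), np.int32(254), array([282.4, 247.3]))]
```

Call:
{"method": "arm_command", "body": {
  "deltas": [
    [-0.6,0,0,-0.05,0,0,0],
    [-0.6,0.03,0,-0.05,0,0,0],
    [-0.6,0.05,-0.003,-0.05,0,0,0],
    [-0.6,0.05,-0.003,-0.05,0,0,0],
    [-0.6,0.05,-0.003,-0.05,0,0,0]
  ]
}}

```text
clock: 23.3
position: [0.4956, 0.015, 0.0675]
tool_rot: [-3.141, 0.001, 1.345]
force: [5.2, -7.2, -6.7]
grip_width: 0.0254
```

```bash
python3 - <<'E'
from h import *
look("26",(280,200,65,80),(290,210,65,80),6)
print(cradle("26"))
E
```

```text
23.3 [0.4955835  0.01502513 0.06751411] [-3.14144121e+00  1.36991974e-03  1.34527012e+00] [ 5.19139241 -7.20446488 -6.72676891] 0.02544910157614596
[(np.float64(293.5), np.int32(28), np.int32(252), np.int32(267), array([293.6, 260.4])), (np.float64(282.0), np.int32(27), np.int32(234), np.int32(252), array([280.9, 246.1]))]
```

View pics/ab26.png

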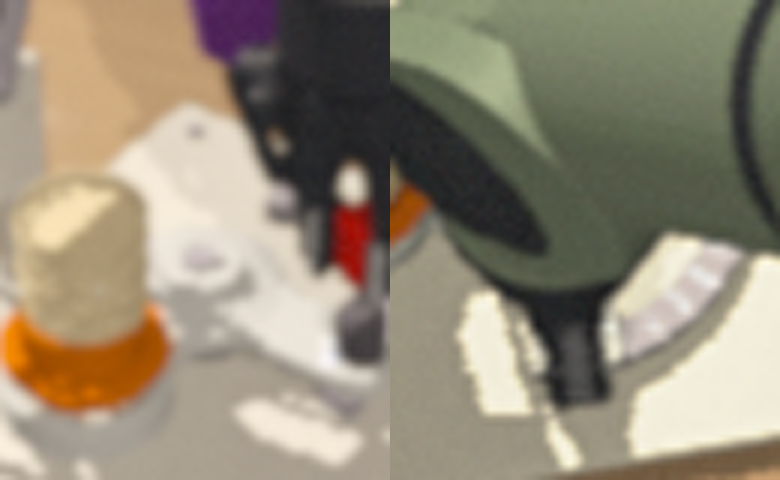

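Call:
{"method": "arm_command", "body": {
  "deltas": [
    [-0.6,0.01,0.004,0,0,0,0],
    [-0.6,0.02,0.004,0,0,0,0],
    [-0.6,0.02,0.004,0,0,0,0]
  ]
}}

```text
clock: 23.78
position: [0.4964, 0.0183, 0.0674]
tool_rot: [-3.141, 0.001, 1.346]
force: [2.2, -6.1, -6.6]
grip_width: 0.0255
```

Call:
{"method": "arm_command", "body": {
  "deltas": [
    [-0.6,0,0,0.03,0,0,0],
    [-0.6,0,0,0.045,0,0,0],
    [-0.6,0,0,0.045,0,0,0]
  ]
}}

```text
clock: 24.15
position: [0.4963, 0.0182, 0.0606]
tool_rot: [-3.141, 0.001, 1.346]
force: [2.1, -6.2, -4.6]
grip_width: 0.0253
```

```bash
python3 - <<'E'
from h import *
look("27",(280,200,65,80),(290,210,65,80),6)
print(cradle("27"))
E
```

```text
24.15 [0.49634492 0.01823692 0.06058934] [-3.14050217e+00  1.25495429e-03  1.34598913e+00] [ 2.12301769 -6.20231201 -4.61180643] 0.025289096729835422
[(np.float64(292.5), np.int32(28), np.int32(252), np.int32(267), array([292.7, 260. ])), (np.float64(281.5), np.int32(26), np.int32(233), np.int32(250), array([279.7, 245. ]))]
```

At z = 0.0606 there is no support any more, so the pin is entering the notch (cradle column 292.7). I'll keep lowering.

Call:
{"method": "arm_command", "body": {
  "deltas": [
    [-0.6,0,0,0.03,0,0,0],
    [-0.6,0,0,0.06,0,0,0],
    [-0.6,0,0,0.06,0,0,0]
  ]
}}

```text
clock: 24.62
position: [0.4963, 0.0181, 0.0515]
tool_rot: [-3.14, 0.002, 1.346]
force: [2.6, -7.2, -4.7]
grip_width: 0.0257
```

Call:
{"method": "arm_command", "body": {
  "deltas": [
    [0,0,0,0,0,0,0],
    [0.5,0,0,0,0,0,0],
    [1,0,0,0,0,0,0],
    [1,0,0,0,0,0,0]
  ]
}}

```text
clock: 25.12
position: [0.4968, 0.0191, 0.0522]
tool_rot: [3.142, -0.0, 1.347]
force: [-0.2, -0.1, -1.6]
grip_width: 0.0856
```

Call:
{"method": "arm_command", "body": {
  "deltas": [
    [1,0,0,-0.2,0,0,0],
    [1,0,0,-0.5,0,0,0],
    [1,0,0,-0.8,0,0,0],
    [1,0,0,-1,0,0,0],
    [1,0,0,-1,0,0,0]
  ]
}}

```text
clock: 25.75
position: [0.4978, 0.0191, 0.2042]
tool_rot: [3.138, -0.001, 1.347]
force: [-0.5, -0.8, -0.3]
grip_width: 0.0857
```

```bash
python3 - <<'E'
from h import *
look("28",(240,140,130,130),(240,160,130,130),3)
print(cradle("28"))
for n in("side","top"):
    im=cv2.imread(f"pics/{n}28.png");m=cv2.inRange(cv2.cvtColor(im,cv2.COLOR_BGR2HSV),(0,170,120),(8,255,255))
    k,lab,st,ce=cv2.connectedComponentsWithStats(m)
    for i in range(1,k):
        if st[i,4]>15: print(n,st[i],ce[i].round(1))
E
```

```text
25.75 [0.4978003  0.01906348 0.20418372] [ 3.13795103e+00 -7.60091129e-04  1.34706961e+00] [-0.5244485  -0.77388784 -0.33961794] 0.08573620687694108
[(np.float64(293.0), np.int32(27), np.int32(252), np.int32(267), array([292.7, 260. ])), (np.float64(282.0), np.int32(29), np.int32(230), np.int32(251), array([282.8, 243.7]))]
side [595  31  12  19 167] [599.6  39.4]
side [596  54   5   5  21] [597.7  55.8]
side [382 164  14  16 107] [389.4 172.6]
side [261 183   6   7  29] [263.8 186. ]
side [336 240   8  13  83] [339.7 245.7]
top [445 214  16  14 128] [451.6 220.2]
top [ 75 400  11   8  64] [ 80.  403.5]
top [  0 408   3  12  27] [  0.7 413.4]
```

View pics/ab28.png

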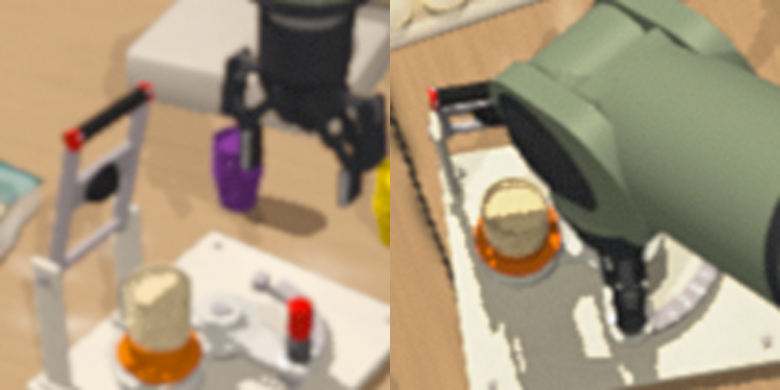

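The red knob is at side (339.7,245.7), matching the predicted home height of 90 mm (row 245), and the cradle is at the station with the sleeve upright. Now the clamp handle.

```bash
python3 - <<'E'
from h import *
go(.6415,.0685,.33,1.352)
# handle re-measure from current side+initial top
print(tri((240+110/3,140+115/3),(240+112/3.3,150+133/3.3)))
E
```

```text
d [ 0.537  0.869 -0.854] r [-0.     0.    -0.006]
(array([0.6432392 , 0.06686054, 0.293645  ]), np.float64(0.0036445236411803655))
```

Call:
{"method": "arm_command", "body": {
  "deltas": [
    [1,0,0,-0.3,0,0,0],
    [1,0,0,-0.6,0,0,0],
    [1,0.1,0.2,-0.85,0,0,0],
    [1,0.3,0.5,-0.85,0,0,0],
    [1,0.53,0.86,-0.85,0,0,0],
    [1,0.53,0.86,-0.85,0,0,0],
    [1,0.53,0.86,-0.85,0,0,0]
  ]
}}

```text
clock: 26.72
position: [0.6397, 0.068, 0.328]
tool_rot: [-3.139, 0.001, 1.348]
force: [0.4, 0.1, 0.2]
grip_width: 0.085
```

```bash
python3 - <<'E'
from h import *
look("29",(230,60,130,200),(230,100,130,200),3)
go(.6415,.0685,.252,1.352)
E
```

```text
26.725 [0.63972075 0.06804581 0.32804984] [-3.13920670e+00  7.83529594e-04  1.34782802e+00] [0.39113061 0.13437993 0.22721076] 0.085009080105616
d [0.01  0.012 0.517] r [-0.     0.001 -0.006]
```

View pics/ab29.png

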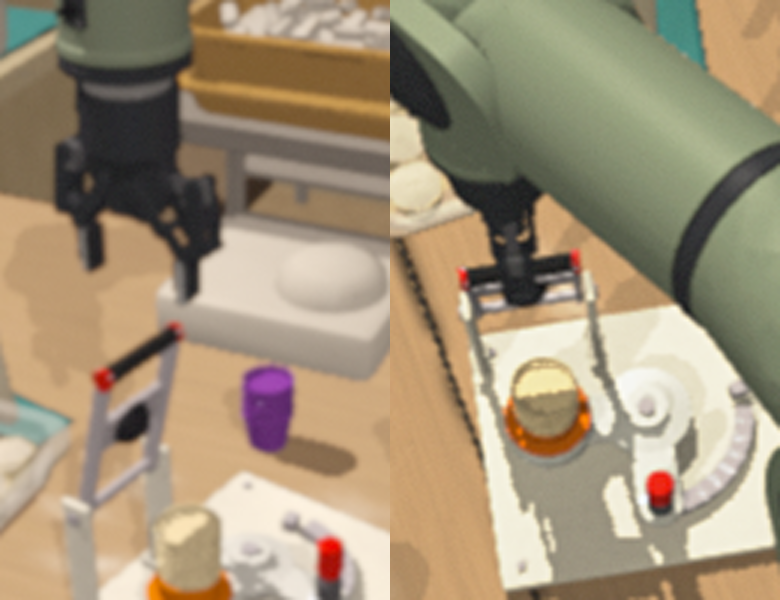

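Fingers straddle the bar in both views (side midpoint 138 vs bar 140, top 518 vs 520). Descend and grip.

Call:
{"method": "arm_command", "body": {
  "deltas": [
    [1,0.01,0.01,0.15,0,0,0],
    [1,0.01,0.01,0.3,0,0,0],
    [1,0.01,0.01,0.4,0,0,0],
    [1,0.01,0.01,0.5,0,0,0],
    [1,0.01,0.01,0.5,0,0,0]
  ]
}}

```text
clock: 27.45
position: [0.6416, 0.0688, 0.254]
tool_rot: [-3.141, 0.001, 1.347]
force: [0.8, 0.1, 0.7]
grip_width: 0.0857
```

```bash
python3 - <<'E'
from h import *
look("30",(230,100,100,130),(230,130,100,130),4)
E
```

```text
27.45 [0.64157074 0.06881249 0.25401052] [-3.14053054e+00  5.36448723e-04  1.34720850e+00] [0.78236301 0.09218808 0.69028888] 0.08567356502665607
```

View pics/ab30.png

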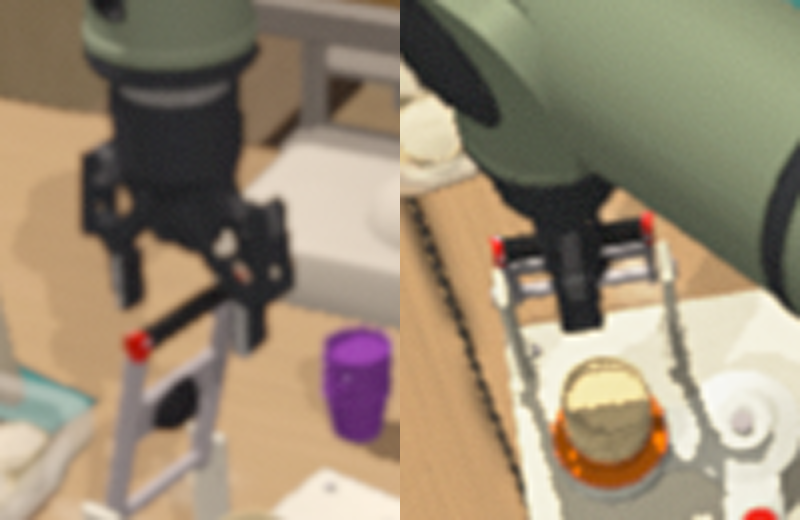

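Call:
{"method": "arm_command", "body": {
  "deltas": [
    [0.3,0,0,0,0,0,0],
    [-0.2,0,0,0,0,0,0],
    [-0.7,0,0,0,0,0,0],
    [-0.8,0,0,0,0,0,0],
    [-0.8,0,0,0,0,0,0],
    [-0.8,0,0,0,0,0,0]
  ],
  "newtons": 35
}}

```text
clock: 28.3
position: [0.6421, 0.0691, 0.2548]
tool_rot: [3.141, -0.0, 1.347]
force: [-0.5, -0.1, 1.9]
grip_width: 0.0152
```

```bash
python3 - <<'E'
from h import *
look("31",(230,100,100,130),(230,130,100,130),4)
E
```

```text
28.3 [0.64206469 0.06906402 0.25481357] [ 3.14140971e+00 -3.98948587e-05  1.34733844e+00] [-0.53144182 -0.09074939  1.86861042] 0.015161564065751589
```

View pics/ab31.png

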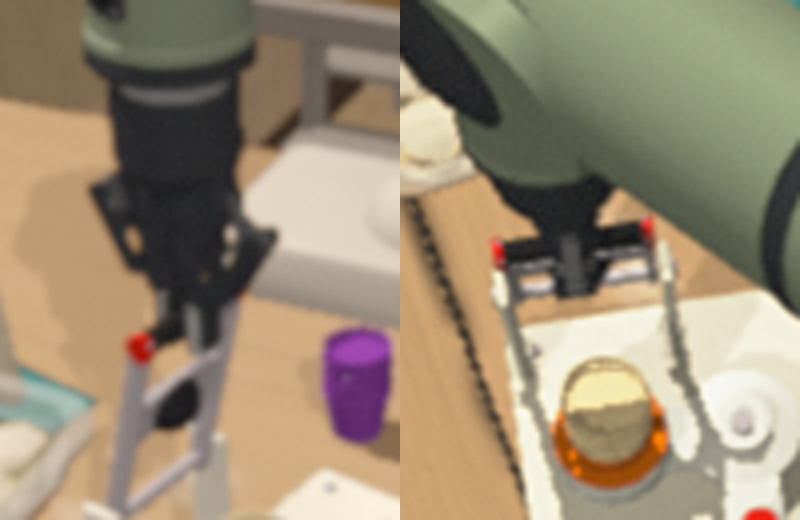

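The handle is gripped (15 mm). From its position the angle is about 1.32. I'll follow the 150 mm arc.

Call:
{"method": "arm_command", "body": {
  "deltas": [
    [-0.8,0,-0.05,0.014,0,0,0],
    [-0.8,0,-0.105,0.033,0,0,0],
    [-0.8,0,-0.206,0.078,0,0,0],
    [-0.8,0,-0.292,0.128,0,0,0],
    [-0.8,0,-0.374,0.186,0,0,0],
    [-0.8,0,-0.374,0.186,0,0,0]
  ]
}}

```text
clock: 29.15
position: [0.586, 0.0814, 0.2263]
tool_rot: [-3.14, 0.001, 1.348]
force: [-2.9, -2.2, -0.4]
grip_width: 0.0148
```

```bash
python3 - <<'E'
from h import *
look("32",(230,100,100,130),(230,130,100,130),4)
E
```

```text
29.15 [0.58603983 0.08143881 0.22625604] [-3.13984650e+00  9.77892755e-04  1.34784584e+00] [-2.87054043 -2.24026166 -0.44718623] 0.014819626680649314
```

View pics/ab32.png

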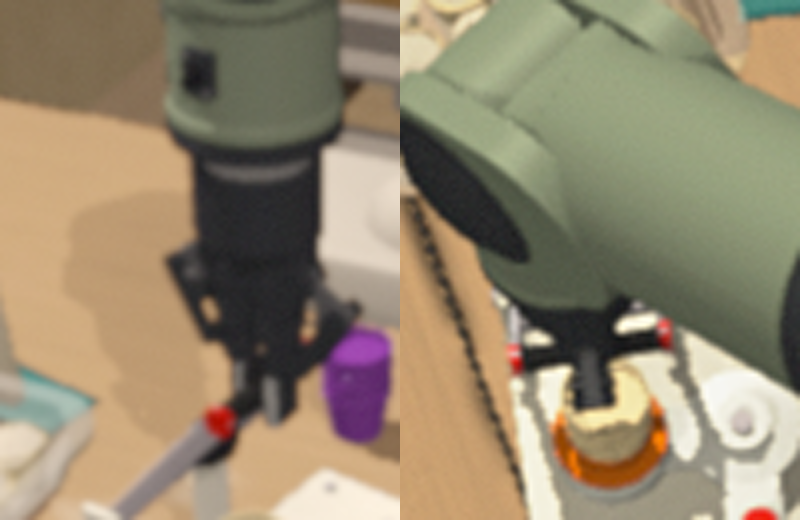

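Call:
{"method": "arm_command", "body": {
  "deltas": [
    [-0.8,0,-0.075,0.066,0,0,0],
    [-0.8,0,-0.143,0.139,0,0,0],
    [-0.8,0,-0.203,0.218,0,0,0],
    [-0.8,0,-0.256,0.304,0,0,0],
    [-0.8,0,-0.291,0.375,0,0,0],
    [-0.8,0,-0.317,0.44,0,0,0],
    [-0.8,0,-0.317,0.44,0,0,0]
  ]
}}

```text
clock: 30.12
position: [0.5406, 0.092, 0.1599]
tool_rot: [-3.141, 0.0, 1.347]
force: [0.8, -3.6, -2.3]
grip_width: 0.0149
```

```bash
python3 - <<'E'
from h import *
look("33",(250,130,100,130),(230,150,100,130),4)
E
```

```text
30.125 [0.54058502 0.09195176 0.15994479] [-3.14056571e+00  4.21939519e-04  1.34747804e+00] [ 0.83505567 -3.6217161  -2.29428055] 0.014872548574261065
```

View pics/ab33.png

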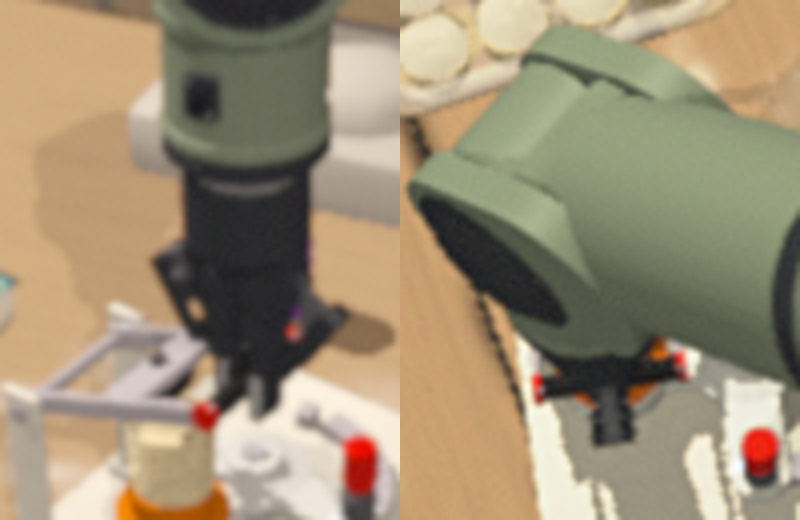

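Call:
{"method": "arm_command", "body": {
  "deltas": [
    [-0.8,0,-0.016,0.05,0,0,0],
    [-0.8,0,-0.03,0.097,0,0,0],
    [-0.8,0,-0.041,0.144,0,0,0],
    [-0.8,0,-0.05,0.194,0,0,0],
    [-0.8,0,-0.05,0.194,0,0,0]
  ],
  "newtons": 50
}}

```text
clock: 30.85
position: [0.5335, 0.0935, 0.1315]
tool_rot: [-3.141, 0.0, 1.347]
force: [-1.1, -5.0, -0.7]
grip_width: 0.0147
```

Call:
{"method": "arm_command", "body": {
  "deltas": [
    [-0.8,0,-0.004,0.03,0,0,0],
    [-0.8,0,-0.007,0.07,0,0,0],
    [-0.8,0,-0.009,0.1,0,0,0],
    [-0.8,0,-0.009,0.1,0,0,0]
  ]
}}

```text
clock: 31.35
position: [0.5318, 0.0939, 0.1166]
tool_rot: [-3.14, 0.001, 1.347]
force: [-4.1, -4.7, 0.4]
grip_width: 0.0146
```

```bash
python3 - <<'E'
from h import *
look("34",(250,130,100,130),(230,150,100,130),4)
E
```

```text
31.35 [0.5317895  0.0938562  0.11658205] [-3.14045733e+00  6.52501498e-04  1.34719981e+00] [-4.05812147 -4.74031167  0.35181758] 0.01464338910287533
```

View pics/ab34.png

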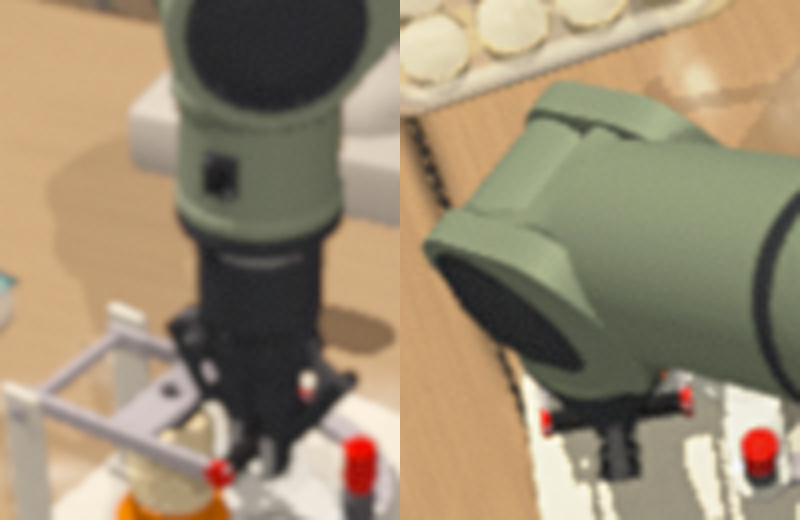

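Call:
{"method": "arm_command", "body": {
  "deltas": [
    [-0.8,0,0,0.03,0,0,0],
    [-0.8,0,0,0.05,0,0,0],
    [-0.8,0,0,0.05,0,0,0]
  ]
}}

```text
clock: 31.82
position: [0.5314, 0.0939, 0.1091]
tool_rot: [-3.14, 0.001, 1.347]
force: [-5.5, -4.9, 1.0]
grip_width: 0.0145
```

```bash
python3 - <<'E'
from h import *
look("35",(250,180,80,90),(240,180,80,90),5)
E
```

```text
31.825 [0.53141673 0.09393332 0.10908011] [-3.13982439e+00  8.50483888e-04  1.34726230e+00] [-5.54692119 -4.92671663  1.00990728] 0.014487566727104715
```

View pics/ab35.png

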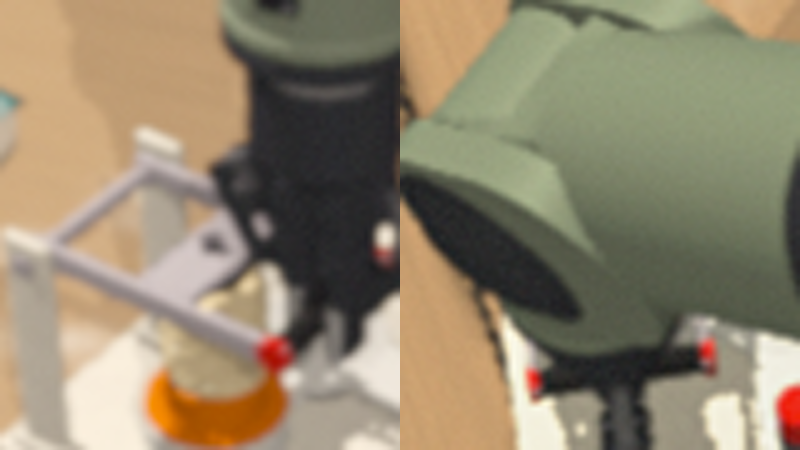

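```bash
python3 - <<'E'
from h import *
o=np.array([.582,-.0098]);c,s=np.cos(-.2186),np.sin(-.2186);R=np.array([[c,-s],[s,c]])
for a in(1.32,.2,.15,.1,.05,0):
  for ly in(.135,.046):
    p=[*(o+R@np.array([.078-.15*np.cos(a),ly])),.15+.15*np.sin(a)]; print(a,ly,proj("side",p).round(1),proj("top",p).round(1))
for n in("side","top"):
  for t in ("0","34","35"):
    im=cv2.imread(f"pics/{n}{t}.png");m=cv2.inRange(cv2.cvtColor(im,cv2.COLOR_BGR2HSV),(0,150,110),(8,255,255));m[:,380:]=0;m[:150]=0;m[300:]=0;m[:,:240]=0
    k,lab,st,ce=cv2.connectedComponentsWithStats(m)
    print(n,t,[(ce[i].round(1).tolist(),int(st[i,4])) for i in range(1,k) if st[i,4]>8])
print(cradle("28"),cradle("35"))
E
```

```text
1.32 0.135 [265.4 186.9] [253.9 193.3]
1.32 0.046 [288.9 171. ] [291.3 187.6]
0.2 0.135 [303.8 242.3] [264.7 252. ]
0.2 0.046 [325.  223.9] [300.1 246.5]
0.15 0.135 [304.2 244.9] [265.1 253.4]
0.15 0.046 [325.3 226.4] [300.3 247.9]
0.1 0.135 [304.6 247.4] [265.4 254.7]
0.1 0.046 [325.6 228.8] [300.5 249.2]
0.05 0.135 [304.8 249.8] [265.7 255.7]
0.05 0.046 [325.8 231.2] [300.7 250.3]
0 0.135 [305.  252.2] [266.  256.7]
0 0.046 [325.8 233.5] [300.8 251.2]
side 0 [([264.0, 186.1], 37), ([330.8, 216.7], 117)]
side 34 [([339.6, 245.9], 97), ([304.3, 248.4], 30)]
side 35 [([339.6, 245.9], 97), ([304.4, 250.8], 33)]
top 0 [([291.2, 185.2], 14), ([253.7, 191.9], 14), ([347.8, 225.1], 77)]
top 34 [([300.9, 248.7], 9), ([319.4, 262.3], 76)]
top 35 [([301.0, 249.8], 10), ([319.5, 262.3], 77)]
[(np.float64(293.0), np.int32(27), np.int32(252), np.int32(267), array([292.7, 260. ])), (np.float64(282.0), np.int32(29), np.int32(230), np.int32(251), array([282.8, 243.7]))] [(np.float64(293.0), np.int32(27), np.int32(252), np.int32(268), array([292.8, 262.1])), (np.float64(319.0), np.int32(1), np.int32(263), np.int32(263), array([319., 263.]))]
```

The bar follows: its red cap is at row 250.8, and fully closed is about 251.4. I'll press further.

Call:
{"method": "arm_command", "body": {
  "deltas": [
    [-0.8,0,0.003,0.02,0,0,0],
    [-0.8,0,0.003,0.04,0,0,0],
    [-0.8,0,0.003,0.04,0,0,0]
  ]
}}

```text
clock: 32.3
position: [0.5314, 0.094, 0.1042]
tool_rot: [-3.14, 0.001, 1.347]
force: [-18.9, -6.0, 28.3]
grip_width: 0.015
```

```bash
python3 - <<'E'
from h import *
look("36",(250,180,80,90),(240,180,80,90),5)
print(cradle("36"))
for n in("side","top"):
  for t in ("36",):
    im=cv2.imread(f"pics/{n}{t}.png");m=cv2.inRange(cv2.cvtColor(im,cv2.COLOR_BGR2HSV),(0,150,110),(8,255,255));m[:,380:]=0;m[:150]=0;m[300:]=0;m[:,:240]=0
    k,lab,st,ce=cv2.connectedComponentsWithStats(m)
    print(n,t,[(ce[i].round(1).tolist(),int(st[i,4])) for i in range(1,k) if st[i,4]>8])
E
```

```text
32.3 [0.53142532 0.09395516 0.10417785] [-3.13966200e+00  1.46101207e-03  1.34735470e+00] [-18.88491671  -5.9608987   28.25632497] 0.015024668980410008Traceback (most recent call last):
  File "<stdin>", line 3, in <module>
  File "h.py", line 35, in cradle
    k,lab,st,ce=cv2.connectedComponentsWithStats(m);i=1+np.argmax(st[1:,4])
                                                        ~~~~~~~~~^^^^^^^^^^
    return _wrapfunc(a, 'argmax', axis=axis, out=out, **kwds)
    return bound(*args, **kwds)
ValueError: attempt to get argmax of an empty sequence
```

View pics/ab36.png

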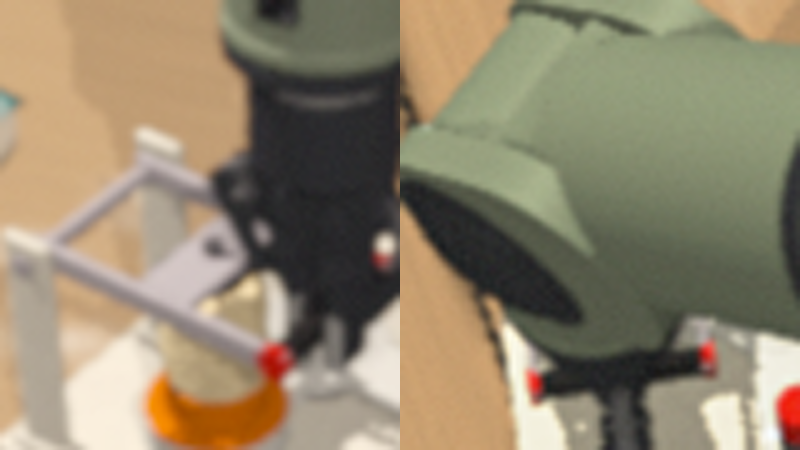

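A hard stop at 28 N suggests the clamp is closed. I'll ease off, release, rise and check.

Call:
{"method": "arm_command", "body": {
  "deltas": [
    [-0.8,0,0,-0.01,0,0,0],
    [0,0,0,-0.01,0,0,0],
    [0.5,0,0,-0.01,0,0,0],
    [1,0,0,-0.01,0,0,0],
    [1,0,0,-0.01,0,0,0]
  ]
}}

```text
clock: 33.02
position: [0.528, 0.0949, 0.1032]
tool_rot: [-3.133, 0.002, 1.349]
force: [-37.8, 12.3, -5.6]
grip_width: 0.0844
```

Call:
{"method": "arm_command", "body": {
  "deltas": [
    [1,0,0,-0.15,0,0,0],
    [1,0,0,-0.4,0,0,0],
    [1,0,0,-0.7,0,0,0],
    [1,0,0,-0.7,0,0,0]
  ]
}}

```text
clock: 33.52
position: [0.5342, 0.0944, 0.2127]
tool_rot: [3.137, -0.002, 1.347]
force: [0.3, -0.8, -0.6]
grip_width: 0.0853
```

```bash
python3 - <<'E'
from h import *
look("37",(240,150,130,130),(240,170,130,130),3)
for n in("side","top"):
    im=cv2.imread(f"pics/{n}37.png");m=cv2.inRange(cv2.cvtColor(im,cv2.COLOR_BGR2HSV),(0,150,110),(8,255,255));m[:,380:]=0;m[:150]=0;m[300:]=0;m[:,:240]=0
    k,lab,st,ce=cv2.connectedComponentsWithStats(m)
    print(n,[(ce[i].round(1).tolist(),int(st[i,4])) for i in range(1,k) if st[i,4]>8])
print(cradle("37"))
E
```

```text
33.525 [0.53423094 0.09442217 0.21269915] [ 3.13697913e+00 -2.06650799e-03  1.34710196e+00] [ 0.31627106 -0.77298745 -0.58416659] 0.08533757771546127
side [([302.4, 239.3], 28), ([339.6, 245.9], 97)]
top [([319.4, 262.2], 77)]
[(np.float64(293.0), np.int32(27), np.int32(256), np.int32(269), array([292.6, 263.1])), (np.float64(293.5), np.int32(6), np.int32(233), np.int32(243), array([293.7, 238.3]))]
```

View pics/ab37.png

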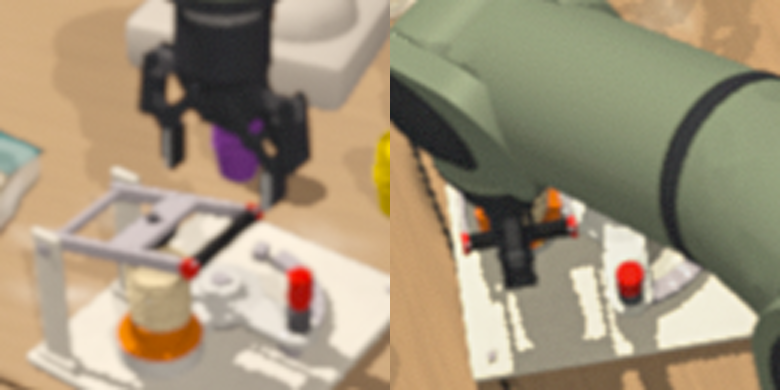

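Opening pushed the rear finger against the clamp frame (−38 N), and the clamp rose back to about 0.25 rad. The cradle has already sunk most of the way (bottom row 267→269). I'll press the bar down from above with shut fingers, which can't drag it up again.

Call:
{"method": "arm_command", "body": {
  "deltas": [
    [-1,0,-0.005,0,0,0,0],
    [-1,0,-0.005,0,0,0,0],
    [-1,0,-0.005,0,0,0,0],
    [-1,0,-0.005,0,0,0,0],
    [-1,0,-0.005,0.05,0,0,0],
    [-1,0,-0.005,0.05,0,0,0]
  ]
}}

```text
clock: 34.38
position: [0.5316, 0.094, 0.2015]
tool_rot: [-3.141, 0.0, 1.347]
force: [0.0, 0.1, -0.4]
grip_width: 0.0002
```

```bash
python3 - <<'E'
from h import *
look("38",(240,150,130,130),(240,170,130,130),3)
E
```

```text
34.375 [0.5316481  0.09395281 0.20147713] [-3.14059013e+00  4.40810134e-04  1.34740260e+00] [ 0.02000698  0.11391309 -0.41402182] 0.00018704241255784127
```

View pics/ab38.png

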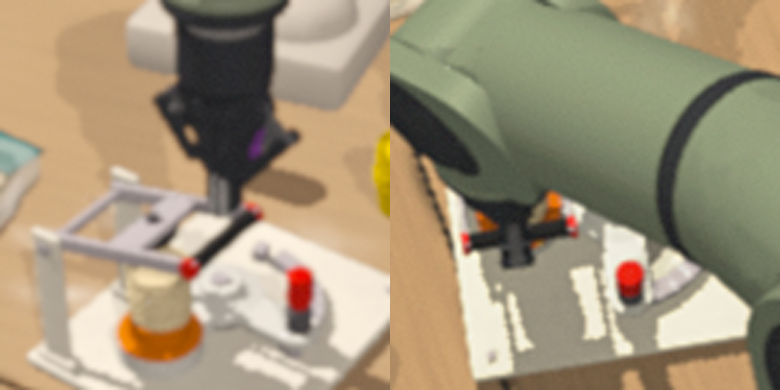

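Call:
{"method": "arm_command", "body": {
  "deltas": [
    [-1,0,0,0.1,0,0,0],
    [-1,0,0,0.18,0,0,0],
    [-1,0,0,0.25,0,0,0],
    [-1,0,0,0.25,0,0,0]
  ]
}}

```text
clock: 34.98
position: [0.5316, 0.094, 0.1637]
tool_rot: [-3.14, 0.0, 1.347]
force: [0.2, -0.5, 0.5]
grip_width: -0.0
```

Call:
{"method": "arm_command", "body": {
  "deltas": [
    [-1,0,0,0.07,0,0,0],
    [-1,0,-0.005,0.14,0,0,0],
    [-1,0,-0.005,0.14,0,0,0]
  ]
}}

```text
clock: 35.35
position: [0.5308, 0.0941, 0.1428]
tool_rot: [-3.14, 0.001, 1.347]
force: [0.2, 0.2, 1.2]
grip_width: -0.0002
```

```bash
python3 - <<'E'
from h import *
look("39",(240,170,100,110),(240,170,100,110),4)
E
```

```text
35.35 [0.53080409 0.09412844 0.14282592] [-3.14039720e+00  5.30887079e-04  1.34747231e+00] [0.19860949 0.19039454 1.21845353] -0.00022926469829146447
```

View pics/ab39.png

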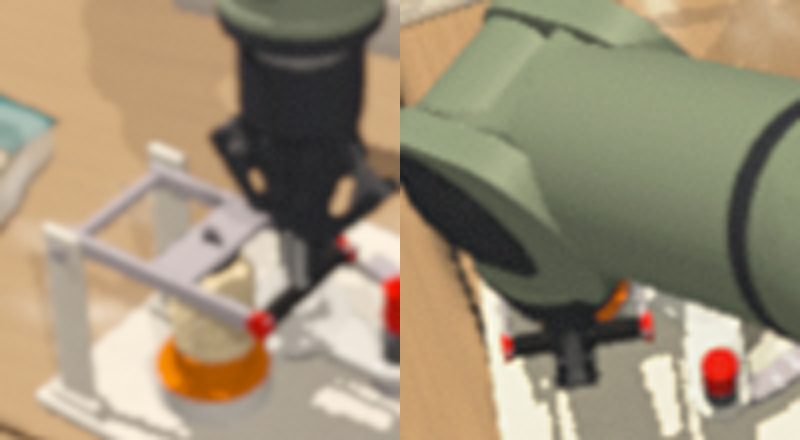

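Call:
{"method": "arm_command", "body": {
  "deltas": [
    [-1,0,0,0.03,0,0,0],
    [-1,0,0,0.05,0,0,0],
    [-1,0,0,0.05,0,0,0]
  ]
}}

```text
clock: 35.83
position: [0.5318, 0.0944, 0.1381]
tool_rot: [3.14, -0.0, 1.347]
force: [-12.1, -3.7, 37.3]
grip_width: 0.0005
```

Call:
{"method": "arm_command", "body": {
  "deltas": [
    [-1,0,0,0.015,0,0,0],
    [-1,0,0,0.02,0,0,0],
    [-1,0,0,0.02,0,0,0]
  ]
}}

```text
clock: 36.2
position: [0.5321, 0.0944, 0.1373]
tool_rot: [3.138, 0.0, 1.347]
force: [-26.5, -6.6, 83.7]
grip_width: 0.0001
```

Hard stop. I'll lift straight away and check.

Call:
{"method": "arm_command", "body": {
  "deltas": [
    [-1,0,0,-0.1,0,0,0],
    [-1,0,0,-0.4,0,0,0],
    [-1,0,0,-0.8,0,0,0],
    [-1,0,0,-1,0,0,0]
  ]
}}

```text
clock: 36.7
position: [0.5319, 0.0945, 0.2861]
tool_rot: [3.139, -0.001, 1.347]
force: [0.2, -0.5, 0.1]
grip_width: -0.0003
```

Call:
{"method": "arm_command", "body": {
  "deltas": [
    [-1,0,0,-0.3,0,0,0],
    [-1,-0.3,0,-0.5,0,0,0],
    [-1,-0.6,0.3,-0.6,0,0,0],
    [-1,-0.9,0.5,-0.6,0,0,0],
    [-1,-0.9,0.5,-0.6,0,0,0]
  ]
}}

```text
clock: 37.33
position: [0.5751, -0.0586, 0.3724]
tool_rot: [-3.141, 0.001, 1.341]
force: [-0.4, 0.4, 0.8]
grip_width: 0.0001
```

```bash
python3 - <<'E'
from h import *
look("40",(240,170,100,110),(240,170,100,110),4)
for n in("side","top"):
    im=cv2.imread(f"pics/{n}40.png");m=cv2.inRange(cv2.cvtColor(im,cv2.COLOR_BGR2HSV),(0,150,110),(8,255,255));m[:,380:]=0;m[:150]=0;m[300:]=0;m[:,:240]=0
    k,lab,st,ce=cv2.connectedComponentsWithStats(m)
    print(n,[(ce[i].round(1).tolist(),int(st[i,4])) for i in range(1,k) if st[i,4]>8])
print(cradle("28"),cradle("40"))
E
```

```text
37.325 [ 0.57514892 -0.05860301  0.37237324] [-3.14101966e+00  1.23542389e-03  1.34122151e+00] [-0.40934366  0.44691539  0.82333436] 0.00012747175502980144
side [([339.6, 245.9], 97), ([304.3, 252.0], 32)]
top [([301.2, 250.5], 10), ([319.4, 262.2], 77)]
[(np.float64(293.0), np.int32(27), np.int32(252), np.int32(267), array([292.7, 260. ])), (np.float64(282.0), np.int32(29), np.int32(230), np.int32(251), array([282.8, 243.7]))] [(np.float64(293.0), np.int32(27), np.int32(253), np.int32(269), array([292.9, 262.9])), (np.float64(282.5), np.int32(28), np.int32(233), np.int32(252), array([282.8, 244.9]))]
```

View pics/ab40.png

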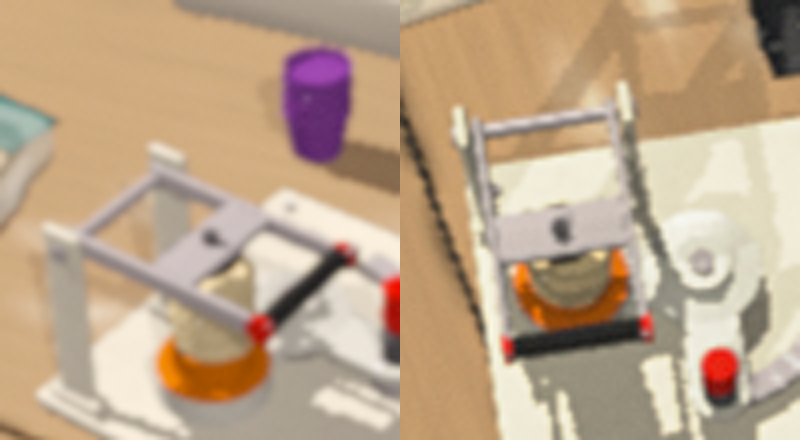

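```bash
python3 - <<'E'
from h import *
for t in("28","37","40"):
  im=cv2.imread(f"pics/side{t}.png").astype(int)
  print(t,"side",[(r,im[r,292].tolist()) for r in range(254,276)])
for t in("28","40"):
  im=cv2.imread(f"pics/top{t}.png").astype(int)
  print(t,"top",[(r,im[r,282].tolist()) for r in range(240,260)])
for z in(.06,.074):print(z,proj("side",[.6015,.078,z]),proj("top",[.6015,.078,z]))
a=[cv2.resize(cv2.imread(f"pics/{n}{t}.png")[y:y+50,x:x+50],None,fx=8,fy=8,interpolation=cv2.INTER_CUBIC) for t in("28","40") for n,x,y in(("side",268,230),)]
cv2.imwrite("pics/cmp.png",np.hstack(a))
E
```

```text
28 side [(254, [117, 153, 173]), (255, [111, 146, 169]), (256, [92, 131, 168]), (257, [55, 107, 171]), (258, [8, 88, 170]), (259, [0, 82, 166]), (260, [0, 83, 167]), (261, [0, 82, 166]), (262, [0, 83, 167]), (263, [0, 83, 166]), (264, [0, 83, 167]), (265, [0, 84, 170]), (266, [0, 85, 172]), (267, [34, 91, 166]), (268, [94, 122, 168]), (269, [137, 154, 174]), (270, [148, 160, 169]), (271, [150, 160, 167]), (272, [149, 160, 167]), (273, [148, 158, 164]), (274, [147, 157, 164]), (275, [152, 163, 171])]
37 side [(254, [119, 155, 176]), (255, [117, 154, 173]), (256, [115, 152, 172]), (257, [118, 154, 174]), (258, [121, 157, 177]), (259, [110, 149, 174]), (260, [80, 125, 171]), (261, [34, 96, 167]), (262, [0, 85, 168]), (263, [0, 84, 169]), (264, [0, 84, 169]), (265, [0, 83, 167]), (266, [0, 83, 166]), (267, [0, 82, 167]), (268, [0, 84, 170]), (269, [23, 90, 172]), (270, [88, 116, 172]), (271, [137, 150, 172]), (272, [150, 160, 168]), (273, [150, 160, 167]), (274, [149, 159, 166]), (275, [147, 157, 165])]
40 side [(254, [118, 154, 174]), (255, [117, 152, 172]), (256, [113, 149, 170]), (257
[... 763 characters left out ...]
 134]), (255, [118, 131, 134]), (256, [120, 136, 143]), (257, [127, 146, 155]), (258, [129, 150, 157]), (259, [128, 147, 155])]
40 top [(240, [90, 123, 139]), (241, [94, 129, 146]), (242, [90, 124, 141]), (243, [78, 107, 121]), (244, [76, 101, 114]), (245, [76, 102, 112]), (246, [70, 96, 121]), (247, [35, 74, 132]), (248, [6, 65, 128]), (249, [15, 64, 130]), (250, [6, 69, 143]), (251, [27, 66, 129]), (252, [45, 52, 75]), (253, [42, 41, 41]), (254, [39, 41, 42]), (255, [36, 39, 39]), (256, [34, 33, 37]), (257, [63, 72, 75]), (258, [107, 121, 127]), (259, [126, 146, 152])]
0.06 [294.05346179 258.22057693] [282.14272289 238.83075329]
0.074 [293.88719846 254.31587208] [281.78147532 237.15521965]
```

View pics/cmp.png

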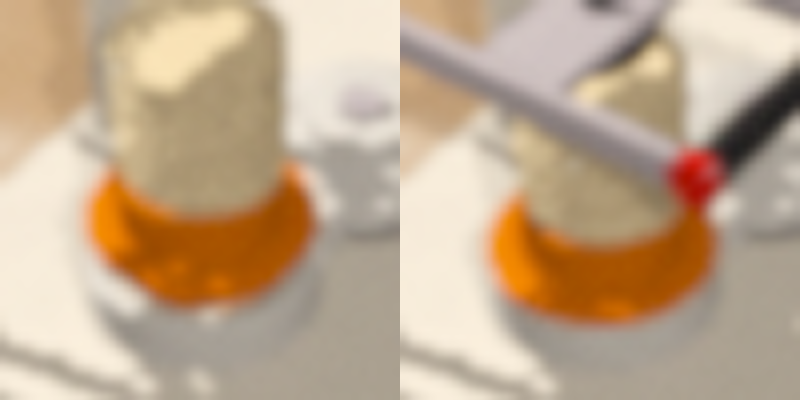

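The front rim of the cradle moved from row 256.9 to 260.5 (about 13–14 mm), the flange sits on the sleeve, and the clamp cap is at row 252.0 (closed: 251.4–252.2). Last, a look at the whole scene for the bystanders.

```bash
python3 - <<'E'
from h import *
a=cv2.imread("pics/side0.png");b=cv2.imread("pics/side40.png")
for nm,(x,y,w,h) in dict(bottle=(376,155,30,58),shaker=(278,325,40,55),timer=(235,315,35,42),yellow=(362,190,25,36),purple=(308,178,22,34)).items():
    print(nm,np.abs(a[y:y+h,x:x+w].astype(int)-b[y:y+h,x:x+w]).mean().round(1))
E
```

```text
bottle 6.7
shaker 1.1
timer 1.1
yellow 3.4
purple 1.3
```

View pics/side40.png

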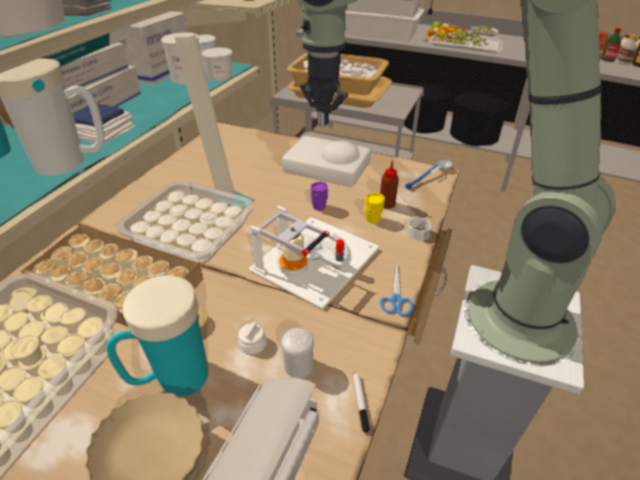

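All bystanders stand where they were: bottle (390,187), shaker (298,352), timer (252,338). The bottle's 6.7 image difference is probably only the arm's changed shadow. The arm is clear of everything, so I'm handing in.

```bash
python3 -c "
from workcell import job,telemetry
print(job.job_done(), telemetry.observe()['clock'])"
```

```text
the job is handed in; nothing more can be done
the job is handed in; nothing more can be done
```

I finished the job in the order asked and handed it in at about 37.4 s of the 72 s. The cream sleeve stands upright in the cradle, the turret is at the pressing station with the plunger home, and the clamp is closed.

**Last checks:**
- **Plunger:** the knob sits at its home height of 90 mm in the image.
- **Clamp:** it reached a hard stop, and its red end cap is at row 252.0, where closed is 251.4–252.2.
- **Cradle:** it sank about 13–14 mm by the image; my direct figure was 12.9 mm against the nominal 14 mm. The flange looks seated, and the position was the same under 28 N and 84 N.
- **Bystanders:** bottle, shaker and timer look unmoved, and the arm ended clear of everything. The bottle's image patch changed more than the others, which I put down to the arm's shadow.

**What went wrong or disagreed:**
- **Fingertip height:** the fingertips were really about 40 mm higher than the reported TCP implied. My first grasp attempt pressed on the sleeve's rim with about 6 N; I saw it, corrected for the offset, and the sleeve did not move.
- **Plunger:** I first lowered it just short of the notch, twice, pressing it on the sector with up to 29 N. It dropped in after I turned the turret a little further.
- **Clamp:** opening the fingers pushed the clamp frame with about 38 N, close to the 40 N limit, and dragged the clamp back up to about 0.25 rad. I closed it again from above with shut fingers. Peak wrist force there was 84 N along z, about 88 N in all, against the 120 N limit.

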